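# Stack coded board modules in the clamping fixture

### The arm

A 6-joint arm with a two-finger parallel gripper is mounted at the origin on the work surface. World frame = base frame: x ahead of the robot, y to its left, z up, the work surface at z = 0. Lengths are in m, angles in rad, forces in N, time in s.
With the tool pointing down it reaches from about 0.35 to 0.725 m from the base axis. Payload 6 kg.
Tool frame: the origin (TCP) lies at the centre of the arm's flange, where the gripper is bolted on; the fingertips stand 173 mm ahead of it and the grasp point (between the pads) lies 155 mm ahead of it; z points along the fingers, y is the line along which they close (so a half turn about z gives the same grasp; the last joint's range is limited). The gripper opens to 85 mm and grips with 20 to 120 N. Pads are 22 mm wide; open, the fingers measure 114 mm over their backs; the gripper's body (76 mm by 85 mm) begins 54 mm behind the grasp point. The pads swing forward as they close: fully open they stand 13 mm farther back than shut.
Start: joints at [1.626, 0.04, 0.085, 0, -1.615, -0.334], TCP at [0.165, 0.577, 0.405] pointing down, gripper open.
Joint ranges: [-2.56, 2.56], [-1.29, 2.01], [-1.08, 1.49], [-3.29, 1.98], [-2.81, -0.18], [-2.99, 2.99]. Speed limits (rad/s): [2.57, 2.57, 3.01, 3.14, 3.14, 3.14].

### API

Orientations are given as a rotation vector (axis times angle).
In Python, from cell import read_state, viewer, bot, masks_of gives the robot as it stands. The module is installed in compiled form; this text tells all that it offers.
- The arm moves only by the tool drive_tool, never from a script. Its argument "targets" is a list of rows, each an object of numbers: "dx", "dy", "dz": the shift along the world's x, y, z scaled (see below); "rx", "ry", "rz": the turn, a rotation vector about the world's x, y, z scaled (see below); "gripper": the closure, from 0 (fully open) to 1 (shut). A call has 1 to 20 rows; each row shifts and turns the commanded pose from where the row before left it; what a row does not reach is not made up. The controller multiplies each number of a shift by 100 mm and each number of a turn by 180 degrees. A row lasts 1/10 s, in which the tool goes at most 50 mm and 8.59 degrees, less where a joint would pass 70% of its speed; a pose out of reach is approached as far as the arm can. A call with a number of a shift or a turn outside -1 to 1 is refused whole. A call with a gripper value outside its range is refused whole. The fingers move at their own pace and stop on an object; "force" is the grip in N (left out, the last holds). Time passes only in rows, so rows that do not move let the fingers close. It gives the time, the measured TCP pose, the force, the opening and the grip force at its end, in the units of the state.
- read_state(): the state, without advancing time (a new reading comes with each control period).
- viewer.grab_frame(name): name is "side" or "top" or "wrist"; returns (picture, depth): 384x512x3 uint8, red, green, blue; 384x512 float32, m along the optical axis (not along the pixel's ray), 0 where there is no reading.
- viewer.camera_model(name): a dict with "fx", "fy", "cx", "cy" (pixels), "rvec" (rotation vector, rad) and "tvec" (3), from world to camera coordinates, as OpenCV has them; the wrist camera has in their place "mount" (4x4, takes a point from camera to tool coordinates, whose origin is the TCP and whose axes are the flange's). Camera axes: x right, y down, z forward; pixel columns grow to the right and rows downward; lengths in m; the calibration is good to about 2 mm. The wrist camera is an equidistant fisheye: a pixel r from the principal point sees the ray r / f radians off the axis. A picture is of the moment at which its call begins: read the wrist's pose just before it. camera_model takes no time and is no camera call.
- bot.sign_off(): hands the job in; it is judged then, once.
Trained networks look in the newest picture that a camera, given by its name, has taken for a name from the list of things; names that differ only in an ending like _2 or _b are one class to them, and where a whole thing is asked for, a point or a joint stands for the part that bears it (a point fixed in the world has none). Each returns a list of dicts, best first, with "p" (0 to 1); they miss things now and then, are a little off and sometimes report something else, mostly with a low value. They report only what shows in the picture. A call takes as long as a camera call. They do not tell look-alikes from the thing itself.
- masks_of(camera, name): "mask" (384x512 bool, what is visible of it) and "position" ([column, row] in pixels, amid what is visible of it).
The state is a dict: "clock": time; "joints": joint angles; "qvel": joint speeds; "effort": joint torques, N m; "position": TCP position; "ee_rot": TCP orientation; "wrist_force": force on the tool from outside, world axes, zero at the start; "moment": the same for the moment, N m; "gripper_width": finger opening in m; "grasp_force": force on a finger pad.
Only numpy, scipy, OpenCV 4.12 (cv2) and the standard library are available. Lean on these libraries where they do the work, as an engineer would, in place of code of your own. Each camera call takes 0.05 s, during which the arm holds its last target. There are 200 camera calls.

### The job

Get the controller's board stack clamped up in its fixture, ready for the soak test: swing the hold-down arm back out of the way, lift the white pressure plate out and set it aside, then stack all the board modules from the bench squarely in the fixture, right way up and fully down, each turned so that its notch goes over the coding pin, and lay the plate back flat on top of them. Then swing the arm over so that its rubber foot rests on the plate, and leave everything else on the bench alone.

Things in the scene. Friction and masses are not known exactly. Their poses are not given: they have to be found in the camera images.
- nest (a point): Centre of the fixture's seat, the top of its blue plinth (98 x 44 mm), 22 mm above the bench; z up, x along a seated module and towards the clamp hinge. The first module's origin comes here, the next 14 mm higher, and so on. Fixed base plate 12 mm thick, x -65 to +140, y -45 to +45 mm from here, underside on the bench.
- fixture: The fixture, screwed down; origin 22 mm below the seat centre, same axes. Six 8 mm steel dowels, tapered over their top 7 mm, stand 52 mm above the seat and leave a centred module 2 mm play on every side: at x +-38, y +-34 mm beside the long sides, at (+51, -12) and (-51, +12) mm at the ends.
- hole_a (a point): First coding hole of the seat, at nest (+37, +12) mm. One of the two holes holds the yellow coding pin, 10 mm thick, top 57 mm above the seat, with 3 mm play in a notch; the other is closed flush by a black plug. Which one changes from start to start and is not reported: look, or try a module; if it lands on the pin instead of going down, turn it half round.
- hole_b (a point): Second coding hole of the seat, at nest (-37, -12) mm; see the first.
- clamp (a joint): Hold-down arm, rad: 0 level over the pile, growing as it lifts up and over away from it; range -0.3 to 1.85, at the start 0.05 to 0.6. Above about 1.5 the seat is free from above. Stiff hinge (about 0.4 N m): stays where left. Steel bar 16 mm wide, 12 thick. The foot meets the plate at about -0.10 over two modules, +0.02 over three.
- clamp_hinge (a point): Point on the arm's hinge axis, at nest x = +115, z = +78 mm; the axis runs along nest y, between two bracket cheeks, 34 mm wide over all, that rise to 89 mm above the seat.
- clamp_knob (a point): Centre of the arm's red ball knob, 28 mm across, to take the arm by; it revolves freely on its pin, which runs along nest y. With the arm at 0 it lies 132 mm from the hinge axis towards nest -x and 34 mm above the axis, on a 10 mm stem; fingers can straddle it along nest y from above, and the arm then swings with the tool kept upright.
- clamp_foot (a point): Centre of the round black rubber foot, 20 mm across, under the arm's end. With the arm at 0 it lies 115 mm from the hinge axis towards nest -x and 16 mm below the axis. Resting on the plate it is 22 mm above the plate's origin.
- module_a: Loose board module: green board in a silver frame, 90 (x) x 56 (y) x 14 mm, flat above and below, 100 to 180 g. Origin: centre of its underside, z up. Coding notch cut right through its thickness at the +x end: from y = +4 to +20 mm, running in from x = +45 to +29 mm. Lies flat on the bench at the start. Two or three of four are there.
- module_b: Loose board module: green board in a silver frame, 90 (x) x 56 (y) x 14 mm, flat above and below, 100 to 180 g. Origin: centre of its underside, z up. Coding notch cut right through its thickness at the +x end: from y = +4 to +20 mm, running in from x = +45 to +29 mm. Lies flat on the bench at the start. May be absent.
- module_c: Loose board module: green board in a silver frame, 90 (x) x 56 (y) x 14 mm, flat above and below, 100 to 180 g. Origin: centre of its underside, z up. Coding notch cut right through its thickness at the +x end: from y = +4 to +20 mm, running in from x = +45 to +29 mm. Lies flat on the bench at the start. May be absent.
- module_d: Loose board module: green board in a silver frame, 90 (x) x 56 (y) x 14 mm, flat above and below, 100 to 180 g. Origin: centre of its underside, z up. Coding notch cut right through its thickness at the +x end: from y = +4 to +20 mm, running in from x = +45 to +29 mm. Lies flat on the bench at the start. May be absent.
- plate: White plastic pressure plate, loose, 90 (x) x 56 (y) x 12 mm, 150 g. Same outline as a module but notched at both ends (y +4 to +20 mm at the +x end, y -20 to -4 mm at the -x end, each 16 mm deep), so it fits over the pin either way round. Starts seated in the fixture. A grey spot marks the middle of its top. Origin: centre of its underside, z up.
- multimeter: Orange multimeter, 155 x 78 x 34 mm, loose, to be left alone. Origin: centre of its underside.
- screwdriver: Red-handled screwdriver 190 mm long, under 40 mm high, lying along its own x, loose, to be left alone.
- hub: Dark steel belt hub, 90 mm in diameter, 30 mm high, loose, to be left alone. Origin: centre of its underside.
Not all that is in view belongs to the job. What is shaped like the module_c but blue or purple is not meant.

How it is judged:
On the way, in this order (a step that is already met when the one before it is completed fails the run):
1. the hold-down arm is swung back clear of the seat (value of joint clamp above 1.2 rad), for 0.2 s.
2. all the modules are stacked fully down in the fixture (x of module_a in the frame of nest between -0.004 and 0.004 m and y of module_a in the frame of nest between -0.004 and 0.004 m and angle between the x axis of each of module_a, module_b, module_c, module_d and the x axis of nest, either way round below 0.09 rad and angle between each of module_a, module_b, module_c, module_d's own z axis and vertical below 0.05 rad and (z of module_a in the frame of nest between -0.003 and 0.003 m or z of module_a in the frame of nest between 0.011 and 0.017 m or z of module_a in the frame of nest between 0.025 and 0.031 m) and x of module_b in the frame of nest between -0.004 and 0.004 m and y of module_b in the frame of nest between -0.004 and 0.004 m and (z of module_b in the frame of nest between -0.003 and 0.003 m or z of module_b in the frame of nest between 0.011 and 0.017 m or z of module_b in the frame of nest between 0.025 and 0.031 m) and x of module_c in the frame of nest between -0.004 and 0.004 m and y of module_c in the frame of nest between -0.004 and 0.004 m and (z of module_c in the frame of nest between -0.003 and 0.003 m or z of module_c in the frame of nest between 0.011 and 0.017 m or z of module_c in the frame of nest between 0.025 and 0.031 m) and x of module_d in the frame of nest between -0.004 and 0.004 m and y of module_d in the frame of nest between -0.004 and 0.004 m and (z of module_d in the frame of nest between -0.003 and 0.003 m or z of module_d in the frame of nest between 0.011 and 0.017 m or z of module_d in the frame of nest between 0.025 and 0.031 m)), for 0.2 s.
3. the pressure plate lies on top of the stack (all of step 2 and x of plate in the frame of nest between -0.004 and 0.004 m and y of plate in the frame of nest between -0.004 and 0.004 m and angle between the x axis of plate and the x axis of nest, either way round below 0.09 rad and angle between plate's own z axis and vertical below 0.05 rad and z of plate in the frame of module_a above 0.0115 m and z of plate in the frame of module_b above 0.0115 m and z of plate in the frame of module_c above 0.0115 m and z of plate in the frame of module_d above 0.0115 m and z of plate in the frame of nest between 0.025 and 0.0455 m and (z of plate in the frame of module_a between 0.0115 and 0.0165 m or z of plate in the frame of module_b between 0.0115 and 0.0165 m or z of plate in the frame of module_c between 0.0115 and 0.0165 m or z of plate in the frame of module_d between 0.0115 and 0.0165 m)), for 0.2 s.
At the end, for the whole second after the job is handed in: All modules present and the plate: level, fully down on one another, within 4 mm of the seat centre in x and y, square within 0.09 rad; plate on top (2.5 mm in height); the arm's foot on the plate (3 mm) near its middle (20 mm); all at rest and released (all of step 3 and z of clamp_foot in the frame of plate between 0.018 and 0.025 m and horizontal distance between clamp_foot and plate below 0.02 m and linear speed of each of module_a, module_b, module_c, module_d, plate below 0.01 m/s and contact force between the fingers and anything else below 0.5 N); the robot touches nothing.
It fails at once if a bystander was moved more than 20 mm (distance of any of multimeter, screwdriver, hub from where it was at the start of the episode above 0.02 m).
Of module_a, module_b, module_c, module_d only 2 to 3 are there at a start; the rules pass over those that are not, and their reading is None.
At some moment in a run one of module_a, module_b, module_c, module_d, plate may be knocked a few centimetres aside while the robot is not near it.
Once in a run the grip may slacken for a moment while it holds something.
It also fails if it takes over 210 s, if anything falls off the work surface, if the arm or the gripper's body presses on something with over 40 N, if the wrist force passes 120 N, or if a joint passes its speed limit or range.

## Working session

There is one attempt and no reset: what is moved stays moved. The work goes in short steps, Python scripts to look and compute and a tool call to move; the robot and the scene stay as the last step left them, time stands still between calls to the robot, and variables do not carry over. Pictures are saved under pics/ and viewed, at most 14 in all, crops included, and the job is handed in when it is done.

Besides the shell and the picture viewer there is one more tool, called after "Call:" as name(argument=value, ...), one argument or row to a line, values as JSON. drive_tool: Moves the arm, as the interface text tells. Shifts and turns lie within -1 to 1; 1 stands for 100 mm of shift or 180 degrees of turn. Its arguments: {"type":"object","properties":{"targets":{"type":"array","items":{"type":"object","properties":{"dx":{"type":"number"},"dy":{"type":"number"},"dz":{"type":"number"},"rx":{"type":"number"},"ry":{"type":"number"},"rz":{"type":"number"},"gripper":{"type":"number"}}}},"force":{"type":"number"}},"required":["targets"]}

```bash
mkdir -p pics
cat > h.py <<'E'
import numpy as np, cv2
from scipy.spatial.transform import Rotation as R
from cell import read_state, viewer, bot, masks_of
def cam(n):
    m=viewer.camera_model(n); 
    return m
def grab(n,fn=None):
    s=read_state(); p,d=viewer.grab_frame(n)
    if fn: cv2.imwrite('pics/'+fn,p[:,:,::-1])
    return s,p,d
def world(n,s,d,uv):
    """uv Nx2 pixel -> world pts using depth"""
    m=cam(n); uv=np.atleast_2d(uv).astype(float); ui=np.round(uv).astype(int)
    z=d[ui[:,1],ui[:,0]]
    if 'mount' in m:
        x=(uv[:,0]-m['cx'])/m['fx']; y=(uv[:,1]-m['cy'])/m['fy']; r=np.hypot(x,y)+1e-9
        k=np.tan(r)/r
        c=np.c_[x*k*z,y*k*z,z]; M=np.array(m['mount']); t=c@M[:3,:3].T+M[:3,3]
        return t@R.from_rotvec(s['ee_rot']).as_matrix().T+s['position']
    c=np.c_[(uv[:,0]-m['cx'])/m['fx']*z,(uv[:,1]-m['cy'])/m['fy']*z,z]
    Rm=R.from_rotvec(np.ravel(m['rvec'])).as_matrix()
    return (c-np.ravel(m['tvec']))@Rm
def allw(n,s,d):
    v,u=np.mgrid[:384,:512]; return world(n,s,d,np.c_[u.ravel(),v.ravel()]).reshape(384,512,3)
E
python3 - <<'E'
from h import *
s=read_state(); print({k:np.round(v,3) for k,v in s.items()})
for n in ('top','side'):
    s,p,d=grab(n,n+'0.png'); W=allw(n,s,d); np.save(n+'0.npy',W)
    for nm in ('module_a','plate','clamp_knob','clamp_foot','fixture','hub','multimeter','screwdriver'):
        for r in masks_of(n,nm):
            P=W[r['mask']&(d>0)]
            if len(P): print(n,nm,round(r['p'],2),np.round(r['position']),r['mask'].sum(),np.round(np.median(P,0),3))
E
```

```text
{'clock': np.float64(0.0), 'joints': array([ 1.626,  0.041,  0.084, -0.   , -1.615, -0.334]), 'qvel': array([-0.   , -0.001,  0.001, -0.001,  0.   , -0.001]), 'effort': array([ 0.0000e+00, -3.6820e+01,  3.4742e+01,  6.9320e+00, -5.0000e-03,
        0.0000e+00]), 'position': array([0.165, 0.577, 0.404]), 'ee_rot': array([ 3.109, -0.436, -0.   ]), 'wrist_force': array([-0.195,  0.071, -0.868]), 'moment': array([ 0.021, -0.027, -0.015]), 'grasp_force': np.float64(0.0), 'gripper_width': np.float64(0.085)}
top module_a 0.9 [354. 240.] 596 [ 0.437 -0.284  0.011]
top module_a 0.86 [114. 265.] 566 [0.374 0.418 0.011]
top module_a 0.76 [142. 186.] 508 [0.608 0.343 0.011]
top module_a 0.68 [171. 242.] 495 [0.438 0.26  0.011]
top module_a 0.58 [169. 292.] 509 [0.294 0.265 0.011]
top plate 0.65 [250. 236.] 348 [0.442 0.015 0.034]
top plate 0.3 [244. 218.] 351 [0.495 0.026 0.125]
top clamp_knob 0.6 [246. 215.] 336 [0.498 0.026 0.125]
top clamp_foot 0.59 [247. 218.] 293 [0.489 0.026 0.128]
top fixture 0.72 [247. 219.] 1532 [0.509 0.024 0.015]
top hub 0.73 [210. 138.] 660 [0.757 0.135 0.02 ]
top mu
[... 189 characters left out ...]
258. 284.] 549 [ 0.442 -0.287  0.011]
side module_a 0.78 [195. 151.] 190 [0.375 0.414 0.011]
side module_a 0.78 [253. 153.] 260 [0.611 0.341 0.011]
side module_a 0.69 [178. 179.] 244 [0.293 0.262 0.011]
side module_a 0.68 [218. 173.] 242 [0.44  0.257 0.011]
side module_a 0.24 [252. 204.] 1298 [0.512 0.015 0.019]
side plate 0.56 [237. 211.] 315 [0.455 0.013 0.033]
side clamp_knob 0.85 [243. 186.] 242 [0.479 0.018 0.127]
side clamp_foot 0.5 [240. 185.] 300 [0.479 0.019 0.125]
side fixture 0.68 [223. 142.] 129 [0.5   0.435 0.02 ]
side hub 0.92 [304. 176.] 353 [0.757 0.124 0.02 ]
side multimeter 0.58 [335. 326.] 1600 [ 0.602 -0.489  0.035]
side screwdriver 0.46 [223. 137.] 97 [0.503 0.431 0.021]
```

```bash
python3 -c "
import cv2,numpy as np
a=cv2.imread('pics/top0.png');b=cv2.imread('pics/side0.png')
cv2.imwrite('pics/top0b.png',cv2.resize(a,(800,600)))
cv2.imwrite('pics/side0b.png',cv2.resize(b,(800,600)))"
```

```text
(no output)
```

View pics/top0b.png

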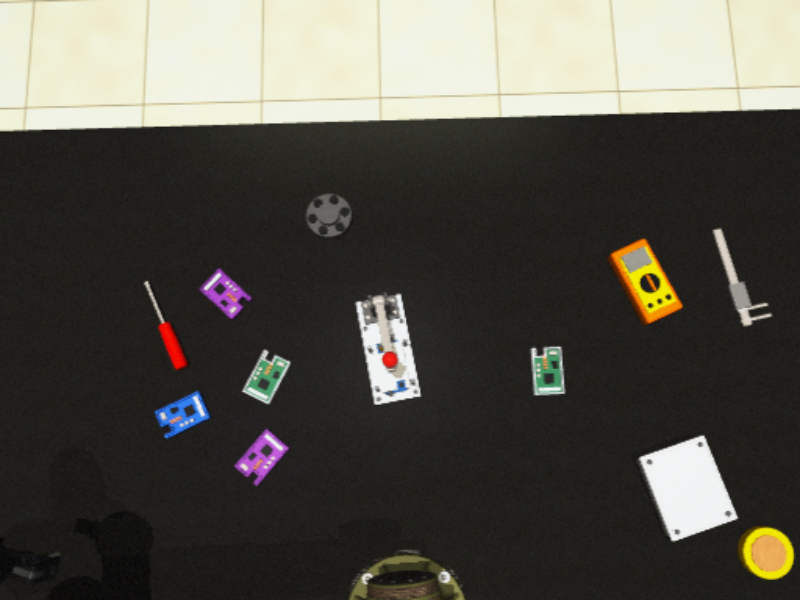

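View pics/side0b.png

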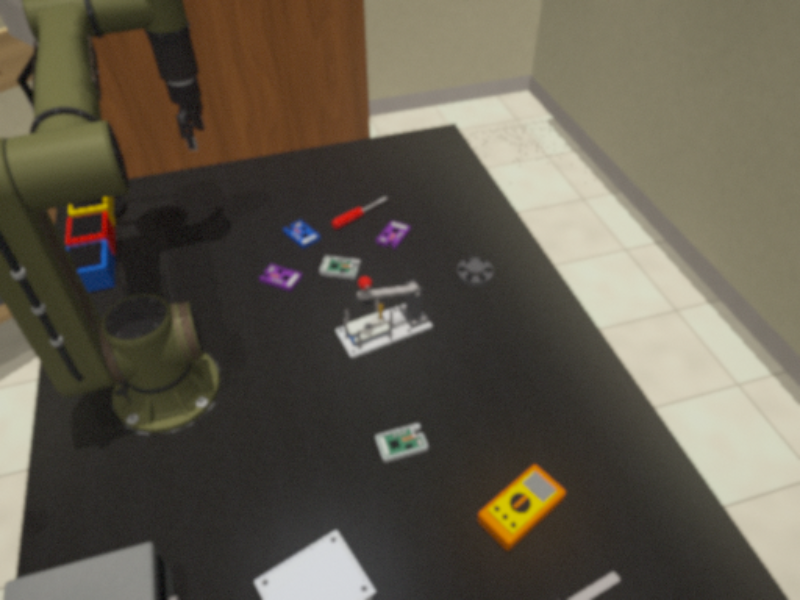

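The top view shows two green modules at about (267,377) and (548,371) in the 800x600 picture. The fixture is at (388,350) with its red knob at (390,360). The blue and purple boards are decoys. Next I'll measure the frames.

```bash
cat >> h.py <<'E'
def rect(pts):
    c,wh,a=cv2.minAreaRect((pts[:,:2]*1000).astype(np.float32))
    if wh[0]<wh[1]: wh=wh[::-1]; a+=90
    return np.array(c)/1000,np.array(wh),(a+90)%180-90
def notchdir(pts,c,a):
    """fraction of points in the notch at each end -> yaw of module (deg), both"""
    a=np.deg2rad(a); q=(pts[:,:2]-c)@np.array([[np.cos(a),-np.sin(a)],[np.sin(a),np.cos(a)]])*1000
    f=lambda q:((q[:,0]>31)&(q[:,0]<43)&(q[:,1]>6)&(q[:,1]<18)).sum()
    return f(q),f(-q),[((q[:,0]*sx>31)&(q[:,0]*sx<43)&(q[:,1]*sy>6)&(q[:,1]*sy<18)).sum() for sx,sy in((1,1),(1,-1),(-1,1),(-1,-1))]
E
python3 - <<'E'
from h import *
import cv2
W=np.load('top0.npy'); p=cv2.imread('pics/top0.png')
hsv=cv2.cvtColor(p,cv2.COLOR_BGR2HSV)
print(cam('wrist'))
for n,c in (('R',(437,-284)),('L',(438,260))):
    m=(np.hypot(W[...,0]-c[0]/1e3,W[...,1]-c[1]/1e3)<.07)&(W[...,2]>.004)&(W[...,2]<.03)&(p.max(2)>70)
    P=W[m]; r=rect(P); print(n,r,m.sum(),notchdir(P,r[0],r[2]))
m=(abs(W[...,0]-.5)<.16)&(abs(W[...,1]-.02)<.12)&(p.max(2)>50)&(W[...,2]>0.003)&(W[...,2]<.2)
k=cv2.morphologyEx(m.astype(np.uint8),cv2.MORPH_OPEN,np.ones((3,3)))>0
lo=k&(W[...,2]<.02); print('base',rect(W[lo]),lo.sum(), np.median(W[lo],0))
red=m&((hsv[...,0]<6)|(hsv[...,0]>174))&(hsv[...,1]>180); print('knob',W[red].mean(0),W[red].max(0),W[red].min(0),red.sum())
W=np.load('side0.npy'); p=cv2.imread('pics/side0.png');hsv=cv2.cvtColor(p,cv2.COLOR_BGR2HSV)
m=(abs(W[...,0]-.5)<.16)&(abs(W[...,1]-.02)<.12)
red=m&((hsv[...,0]<6)|(hsv[...,0]>174))&(hsv[...,1]>150); print('knob side',W[red].mean(0),W[red].max(0),W[red].min(0),red.sum())
y=m&(hsv[...,0]>12)&(hsv[...,0]<32)&(hsv[...,1]>120)&(hsv[...,2]>80); print('pin side',y.sum(),W[y].mean(0) if y.any() else '')
E
```

```text
{'fx': 297.3186396354542, 'fy': 297.3186396354542, 'cx': 248.63267451844047, 'cy': 197.38231065432205, 'mount': array([[ 9.30830723e-04, -9.63257421e-01, -2.68578246e-01,
         6.78304957e-02],
       [ 9.99999312e-01,  1.08817194e-03, -4.36966189e-04,
         5.45277857e-04],
       [ 7.13170235e-04, -2.68577655e-01,  9.63257772e-01,
         3.03871173e-02],
       [ 0.00000000e+00,  0.00000000e+00,  0.00000000e+00,
         1.00000000e+00]])}
R (array([ 0.44015195, -0.28316373]), array([90.48140717, 61.02674866]), 0.8475931882858276) 514 (np.int64(0), np.int64(13), [np.int64(0), np.int64(15), np.int64(17), np.int64(13)])
L (array([0.4416597 , 0.26119183]), array([90.68339539, 61.06062698]), -27.624977111816406) 494 (np.int64(1), np.int64(16), [np.int64(1), np.int64(15), np.int64(18), np.int64(16)])
base (array([0.49231277, 0.02399192]), array([207.54011536,  89.46221924]), 9.677413940429688) 1020 [0.5046898  0.01705138 0.01194945]
knob [0.45091922 0.01781092 0.17944717] [0.46384426 0.02889167 0.18824339] [0.43982017 0.00743447 0.16983799] 72
knob side [0.45163613 0.01299061 0.17665601] [0.46677966 0.0211675  0.1834512 ] [0.44020696 0.00301375 0.16859464] 42
pin side 14 [0.49680681 0.05311646 0.04990055]
```

Call:
drive_tool(
  targets=[
    {"dx":0.18,"dy":-0.35,"dz":0.01,"rz":0.009,"gripper":0},
    {"dx":0.18,"dy":-0.35,"dz":0.01,"rz":0.009},
    {"dx":0.18,"dy":-0.35,"dz":0.01,"rz":0.009},
    {"dx":0.18,"dy":-0.35,"dz":0.01,"rz":0.009},
    {"dx":0.18,"dy":-0.35,"dz":0.01,"rz":0.009},
    {"dx":0.18,"dy":-0.35,"dz":0.01,"rz":0.009},
    {"dx":0.18,"dy":-0.35,"dz":0.01,"rz":0.009},
    {"dx":0.18,"dy":-0.35,"dz":0.01,"rz":0.009},
    {"dx":0.18,"dy":-0.35,"dz":0.01,"rz":0.009},
    {"dx":0.18,"dy":-0.35,"dz":0.01,"rz":0.009},
    {"dx":0.18,"dy":-0.35,"dz":0.01,"rz":0.009},
    {"dx":0.18,"dy":-0.35,"dz":0.01,"rz":0.009},
    {"dx":0.18,"dy":-0.35,"dz":0.01,"rz":0.009},
    {"dx":0.18,"dy":-0.35,"dz":0.01,"rz":0.009},
    {"dx":0.18,"dy":-0.35,"dz":0.01,"rz":0.009},
    {"dx":0.18,"dy":-0.35,"dz":0.01,"rz":0.009},
    {},
    {},
    {},
  ],
)

```text
invalid input at $.targets[0]: expected keys dx, dy, dz, rx, ry, rz, gripper
```

Run:
```python
from h import *
s,p,d=grab('wrist','w1.png'); W=allw('wrist',s,d); np.save('w1.npy',W)
print(s['position'],s['ee_rot'],s['clock'])
hsv=cv2.cvtColor(p,cv2.COLOR_RGB2HSV)
red=((hsv[...,0]<6)|(hsv[...,0]>174))&(hsv[...,1]>170)&(d>0)&(W[...,2]>.12)
print('knob',W[red].mean(0),W[red].max(0),W[red].min(0),red.sum())
y=(hsv[...,0]>15)&(hsv[...,0]<35)&(hsv[...,1]>140)&(hsv[...,2]>80)&(d>0)
print('yellow',y.sum(),np.median(W[y],0) if y.any() else '')
k=(abs(W[...,2]-.012)<.004)&(p.min(2)>110)&(abs(W[...,0]-.49)<.14)&(abs(W[...,1]-.024)<.08)
print('base',rect(W[k]),k.sum())
b=(hsv[...,0]>100)&(hsv[...,0]<125)&(hsv[...,1]>150)&(abs(W[...,2]-.022)<.005); print('blue',b.sum())
```

```text
[0.1651093  0.57682353 0.40467199] [ 3.11106216e+00 -4.36506774e-01  4.05265880e-06] 0.9
knob [0.17231108 0.55331534 0.31267466] [0.17602674 0.55437349 0.31633577] [0.16859541 0.5522572  0.30901355] 2
yellow 846 [ 0.28547117  1.125118   -0.21011265]
base (array([0., 0.]), array([0., 0.]), 0.0) 0
blue 0
```

View pics/w1.png

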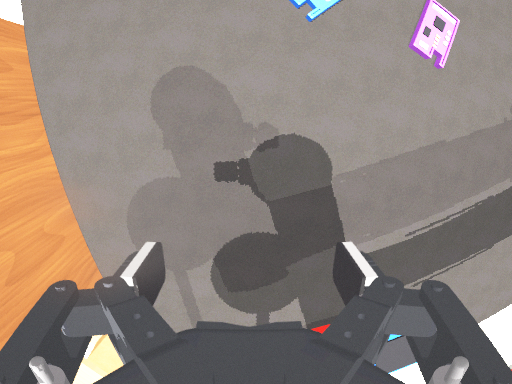

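The wrist picture was taken before any move, because the call was refused. It shows only bare bench and decoys. I'll send the move again with every key in each row.

Call:
drive_tool(
  targets=[
    {"dx":0.22,"dy":-0.43,"dz":0.01,"rx":0,"ry":0,"rz":0.011,"gripper":0},
    {"dx":0.22,"dy":-0.43,"dz":0.01,"rx":0,"ry":0,"rz":0.011,"gripper":0},
    {"dx":0.22,"dy":-0.43,"dz":0.01,"rx":0,"ry":0,"rz":0.011,"gripper":0},
    {"dx":0.22,"dy":-0.43,"dz":0.01,"rx":0,"ry":0,"rz":0.011,"gripper":0},
    {"dx":0.22,"dy":-0.43,"dz":0.01,"rx":0,"ry":0,"rz":0.011,"gripper":0},
    {"dx":0.22,"dy":-0.43,"dz":0.01,"rx":0,"ry":0,"rz":0.011,"gripper":0},
    {"dx":0.22,"dy":-0.43,"dz":0.01,"rx":0,"ry":0,"rz":0.011,"gripper":0},
    {"dx":0.22,"dy":-0.43,"dz":0.01,"rx":0,"ry":0,"rz":0.011,"gripper":0},
    {"dx":0.22,"dy":-0.43,"dz":0.01,"rx":0,"ry":0,"rz":0.011,"gripper":0},
    {"dx":0.22,"dy":-0.43,"dz":0.01,"rx":0,"ry":0,"rz":0.011,"gripper":0},
    {"dx":0.22,"dy":-0.43,"dz":0.01,"rx":0,"ry":0,"rz":0.011,"gripper":0},
    {"dx":0.22,"dy":-0.43,"dz":0.01,"rx":0,"ry":0,"rz":0.011,"gripper":0},
    {"dx":0.22,"dy":-0.43,"dz":0.01,"rx":0,"ry":0,"rz":0.011,"gripper":0},
    {"dx":0,"dy":0,"dz":0,"rx":0,"ry":0,"rz":0,"gripper":0},
    {"dx":0,"dy":0,"dz":0,"rx":0,"ry":0,"rz":0,"gripper":0},
    {"dx":0,"dy":0,"dz":0,"rx":0,"ry":0,"rz":0,"gripper":0},
  ],
)

```text
clock: 2.55
position: [0.4509, 0.0183, 0.4177]
ee_rot: [-3.13, -0.268, -0.0]
wrist_force: [-0.2, 0.9, 0.1]
gripper_width: 0.0856
grasp_force: 0.0
```

Run:
```python
from h import *
s,p,d=grab('wrist','w2.png'); W=allw('wrist',s,d); np.save('w2.npy',W)
print(s['position'],s['ee_rot'],s['clock'])
hsv=cv2.cvtColor(p,cv2.COLOR_RGB2HSV)
red=((hsv[...,0]<6)|(hsv[...,0]>174))&(hsv[...,1]>170)&(d>0)&(W[...,2]>.12)
print('knob',W[red].mean(0),W[red].max(0),W[red].min(0),red.sum())
y=(hsv[...,0]>15)&(hsv[...,0]<35)&(hsv[...,1]>140)&(hsv[...,2]>80)&(d>0)&(d<.5)
print('yellow',y.sum(),np.median(W[y],0) if y.any() else '')
k=(abs(W[...,2]-.012)<.004)&(p.min(2)>110)&(abs(W[...,0]-.49)<.14)&(abs(W[...,1]-.024)<.08)
print('base',rect(W[k]),k.sum())
```

```text
[0.45090102 0.01832509 0.41767246] [-3.12997708e+00 -2.67966889e-01 -2.07160231e-04] 2.55
knob [0.45727902 0.01459068 0.17865078] [0.46733382 0.02663466 0.18425468] [0.44249877 0.00473616 0.16907091] 568
yellow 90 [ 0.14425975 -0.65991516  0.02236997]
base (array([0.49224588, 0.02369681]), array([203.99397278,  90.47015381]), 9.728671073913574) 4051
```

View pics/w2.png

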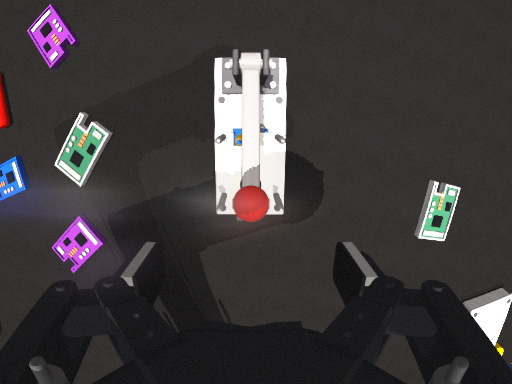

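The pin, seen at (239,136), sits at hole_a, left of the bar and beside the far dowels. So modules go in with yaw 9.7°. The fixture frame agrees with the top view: nest is at about (0.4553, 0.0175). Next I'll grip the knob.

Call:
drive_tool(
  targets=[
    {"dx":0.036,"dy":-0.015,"dz":-0.3,"rx":0,"ry":0,"rz":0,"gripper":0.2},
    {"dx":0,"dy":0,"dz":-0.3,"rx":0,"ry":0,"rz":0,"gripper":0.2},
    {"dx":0,"dy":0,"dz":-0.3,"rx":0,"ry":0,"rz":0,"gripper":0.2},
    {"dx":0,"dy":0,"dz":0,"rx":0,"ry":0,"rz":0,"gripper":0.8},
    {"dx":0,"dy":0,"dz":0,"rx":0,"ry":0,"rz":0,"gripper":0.8},
    {"dx":0,"dy":0,"dz":0,"rx":0,"ry":0,"rz":0,"gripper":0.8},
    {"dx":0,"dy":0,"dz":0,"rx":0,"ry":0,"rz":0,"gripper":0.8},
    {"dx":0,"dy":0,"dz":0,"rx":0,"ry":0,"rz":0,"gripper":0.8},
  ],
  force=40,
)

```text
clock: 3.4
position: [0.4547, 0.0171, 0.3296]
ee_rot: [-3.128, -0.269, -0.004]
wrist_force: [-4.7, 5.5, 2.6]
gripper_width: 0.0251
grasp_force: 39.1
```

Run:
```python
from h import *
s=read_state(); print(s['position'],s['gripper_width'],s['grasp_force'],s['wrist_force'])
yaw=np.deg2rad(9.7); ux=np.array([np.cos(yaw),np.sin(yaw)]);n=np.array([.4553,.0175])
g=s['position'][:2]; print('nest xy of grasp',(g-n)@ux,(g-n)@[-ux[1],ux[0]])
ph=np.linspace(.556,.252+1.62,19); x=.115-.1363*np.cos(ph); z=.078+.1363*np.sin(ph)
for a,b in zip(np.diff(x),np.diff(z)): print(np.round([a*ux[0]*10,a*ux[1]*10,b*10],3))
```

```text
[0.45473094 0.01705688 0.32960927] 0.025052853324075246 39.118183851242065 [-4.73433664  5.45516767  2.59005151]
nest xy of grasp -0.0006355857771577681 -0.00034090399703545847
[0.055 0.009 0.083]
[0.061 0.01  0.078]
[0.066 0.011 0.074]
[0.071 0.012 0.069]
[0.076 0.013 0.063]
[0.08  0.014 0.057]
[0.084 0.014 0.051]
[0.088 0.015 0.045]
[0.091 0.016 0.038]
[0.093 0.016 0.031]
[0.095 0.016 0.024]
[0.097 0.017 0.017]
[0.098 0.017 0.01 ]
[0.098 0.017 0.003]
[ 0.098  0.017 -0.005]
[ 0.098  0.017 -0.012]
[ 0.096  0.016 -0.019]
[ 0.095  0.016 -0.026]
```

Call:
drive_tool(
  targets=[
    {"dx":0.055,"dy":0.009,"dz":0.083,"rx":0,"ry":0,"rz":0,"gripper":0.8},
    {"dx":0.061,"dy":0.01,"dz":0.078,"rx":0,"ry":0,"rz":0,"gripper":0.8},
    {"dx":0.066,"dy":0.011,"dz":0.074,"rx":0,"ry":0,"rz":0,"gripper":0.8},
    {"dx":0.071,"dy":0.012,"dz":0.069,"rx":0,"ry":0,"rz":0,"gripper":0.8},
    {"dx":0.076,"dy":0.013,"dz":0.063,"rx":0,"ry":0,"rz":0,"gripper":0.8},
    {"dx":0.08,"dy":0.014,"dz":0.057,"rx":0,"ry":0,"rz":0,"gripper":0.8},
    {"dx":0.084,"dy":0.014,"dz":0.051,"rx":0,"ry":0,"rz":0,"gripper":0.8},
    {"dx":0.088,"dy":0.015,"dz":0.045,"rx":0,"ry":0,"rz":0,"gripper":0.8},
    {"dx":0.091,"dy":0.016,"dz":0.038,"rx":0,"ry":0,"rz":0,"gripper":0.8},
    {"dx":0.093,"dy":0.016,"dz":0.031,"rx":0,"ry":0,"rz":0,"gripper":0.8},
  ],
)

```text
clock: 4.4
position: [0.5309, 0.0301, 0.3911]
ee_rot: [-3.128, -0.27, -0.006]
wrist_force: [-9.7, 6.3, 11.7]
gripper_width: 0.0255
grasp_force: 40.8
```

Call:
drive_tool(
  targets=[
    {"dx":0.095,"dy":0.016,"dz":0.024,"rx":0,"ry":0,"rz":0,"gripper":0.8},
    {"dx":0.097,"dy":0.017,"dz":0.017,"rx":0,"ry":0,"rz":0,"gripper":0.8},
    {"dx":0.098,"dy":0.017,"dz":0.01,"rx":0,"ry":0,"rz":0,"gripper":0.8},
    {"dx":0.098,"dy":0.017,"dz":0.003,"rx":0,"ry":0,"rz":0,"gripper":0.8},
    {"dx":0.098,"dy":0.017,"dz":-0.005,"rx":0,"ry":0,"rz":0,"gripper":0.8},
    {"dx":0.098,"dy":0.017,"dz":-0.012,"rx":0,"ry":0,"rz":0,"gripper":0.8},
    {"dx":0.096,"dy":0.016,"dz":-0.019,"rx":0,"ry":0,"rz":0,"gripper":0.8},
    {"dx":0.095,"dy":0.016,"dz":-0.026,"rx":0,"ry":0,"rz":0,"gripper":0.8},
    {"dx":0,"dy":0,"dz":0,"rx":0,"ry":0,"rz":0,"gripper":0.8},
    {"dx":0,"dy":0,"dz":0,"rx":0,"ry":0,"rz":0,"gripper":0.8},
    {"dx":0,"dy":0,"dz":0,"rx":0,"ry":0,"rz":0,"gripper":0.8},
  ],
)

```text
clock: 5.5
position: [0.6099, 0.0437, 0.3908]
ee_rot: [-3.128, -0.269, -0.018]
wrist_force: [4.8, 5.2, 9.2]
gripper_width: 0.0254
grasp_force: 40.6
```

Call:
drive_tool(
  targets=[
    {"dx":0,"dy":0,"dz":0,"rx":0,"ry":0,"rz":0,"gripper":0.1},
    {"dx":0,"dy":0,"dz":0,"rx":0,"ry":0,"rz":0,"gripper":0.1},
    {"dx":0,"dy":0,"dz":0,"rx":0,"ry":0,"rz":0,"gripper":0.1},
    {"dx":0,"dy":0,"dz":0.3,"rx":0,"ry":0,"rz":0,"gripper":0},
    {"dx":0,"dy":0,"dz":0.3,"rx":0,"ry":0,"rz":0,"gripper":0},
    {"dx":0,"dy":0,"dz":0.2,"rx":0,"ry":0,"rz":0,"gripper":0},
    {"dx":-0.3,"dy":-0.05,"dz":0,"rx":0,"ry":0,"rz":0,"gripper":0},
    {"dx":-0.4,"dy":-0.07,"dz":0,"rx":0,"ry":0,"rz":0,"gripper":0},
    {"dx":-0.4,"dy":-0.07,"dz":0,"rx":0,"ry":0,"rz":0,"gripper":0},
    {"dx":-0.4,"dy":-0.07,"dz":0,"rx":0,"ry":0,"rz":0,"gripper":0},
    {"dx":0,"dy":0,"dz":0,"rx":0,"ry":0,"rz":0,"gripper":0},
    {"dx":0,"dy":0,"dz":0,"rx":0,"ry":0,"rz":0,"gripper":0},
  ],
)

```text
clock: 6.7
position: [0.4578, 0.0162, 0.4665]
ee_rot: [-3.13, -0.268, -0.003]
wrist_force: [-0.0, -0.2, -0.2]
gripper_width: 0.0855
grasp_force: 0.0
```

Run:
```python
from h import *
s,p,d=grab('wrist','w3.png'); W=allw('wrist',s,d); np.save('w3.npy',W)
print(s['position'],s['ee_rot'],s['joints'],s['wrist_force'])
hsv=cv2.cvtColor(p,cv2.COLOR_RGB2HSV)
y=(hsv[...,0]>15)&(hsv[...,0]<35)&(hsv[...,1]>140)&(hsv[...,2]>80)&(d>0)&(d<.5)&(abs(W[...,0]-.45)<.1)&(abs(W[...,1])<.1)
print('yellow',y.sum(),np.median(W[y],0),W[y].max(0)[2])
k=(abs(W[...,2]-.012)<.004)&(p.min(2)>110)&(abs(W[...,0]-.49)<.14)&(abs(W[...,1]-.024)<.08)
print('base',rect(W[k]),k.sum())
k=(abs(W[...,2]-.034)<.004)&(p.min(2)>110)&(abs(W[...,0]-.455)<.06)&(abs(W[...,1]-.024)<.05)
print('plate',rect(W[k]),k.sum())
```

```text
[0.45782977 0.0162102  0.46652726] [-3.12959069e+00 -2.67613294e-01 -3.06638629e-03] [ 4.78789251e-01 -3.24380658e-01 -1.29200285e-01  2.17508083e-04
 -1.76395127e+00  1.26265530e+00] [-0.03577505 -0.21915803 -0.21475271]
yellow 32 [0.4936518  0.03415619 0.07094031] 0.390787057363153
base (array([0.4927063 , 0.02408925]), array([204.43614197,  90.81474304]), 9.785137176513672) 3954
plate (array([0.45780386, 0.01836274]), array([105.60715485,  74.02653503]), 10.344456672668457) 2435
```

View pics/w3.png

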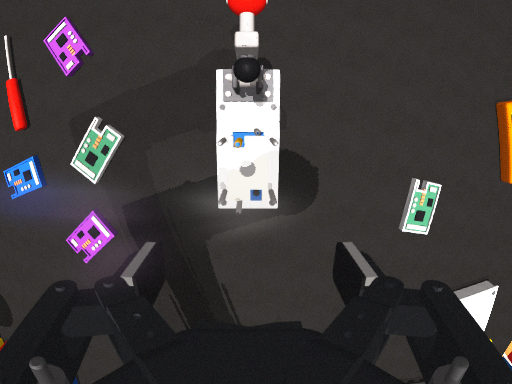

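The arm is folded back, with the foot at (246,70). The plate is seated with its grey spot at (247,169), and the yellow pin at (239,138) is at hole_a. I'll grip the plate 10 mm towards the robot, to keep the camera clear of the foot.

Call:
drive_tool(
  targets=[
    {"dx":-0.124,"dy":-0.004,"dz":-0.45,"rx":0,"ry":0,"rz":0,"gripper":0},
    {"dx":0,"dy":0,"dz":-0.5,"rx":0,"ry":0,"rz":0,"gripper":0},
    {"dx":0,"dy":0,"dz":-0.5,"rx":0,"ry":0,"rz":0,"gripper":0},
    {"dx":0,"dy":0,"dz":-0.5,"rx":0,"ry":0,"rz":0,"gripper":0},
    {"dx":0,"dy":0,"dz":-0.3,"rx":0,"ry":0,"rz":0,"gripper":0},
    {"dx":0,"dy":0,"dz":-0.25,"rx":0,"ry":0,"rz":0,"gripper":0},
    {"dx":0,"dy":0,"dz":-0.2,"rx":0,"ry":0,"rz":0,"gripper":0},
    {"dx":0,"dy":0,"dz":0,"rx":0,"ry":0,"rz":0,"gripper":0},
    {"dx":0,"dy":0,"dz":0,"rx":0,"ry":0,"rz":0,"gripper":0},
  ],
  force=50,
)

```text
clock: 7.65
position: [0.4468, 0.0162, 0.1958]
ee_rot: [3.129, 0.267, -0.002]
wrist_force: [0.5, 0.2, 0.9]
gripper_width: 0.0857
grasp_force: 0.0
```

Call:
drive_tool(
  targets=[
    {"dx":0,"dy":0,"dz":0,"rx":0,"ry":0,"rz":0,"gripper":0.6},
    {"dx":0,"dy":0,"dz":0,"rx":0,"ry":0,"rz":0,"gripper":0.6},
    {"dx":0,"dy":0,"dz":0,"rx":0,"ry":0,"rz":0,"gripper":0.6},
    {"dx":0,"dy":0,"dz":0,"rx":0,"ry":0,"rz":0,"gripper":0.6},
    {"dx":0,"dy":0,"dz":0.2,"rx":0,"ry":0,"rz":0,"gripper":0.6},
    {"dx":0,"dy":0,"dz":0.3,"rx":0,"ry":0,"rz":0,"gripper":0.6},
    {"dx":0,"dy":0,"dz":0.3,"rx":0,"ry":0,"rz":0,"gripper":0.6},
    {"dx":0,"dy":0,"dz":0.1,"rx":0,"ry":0,"rz":0,"gripper":0.6},
    {"dx":0,"dy":0,"dz":0,"rx":0,"ry":0,"rz":0,"gripper":0.6},
  ],
)

```text
clock: 8.55
position: [0.4465, 0.0164, 0.2868]
ee_rot: [-3.129, -0.267, -0.004]
wrist_force: [0.4, -0.3, -1.0]
gripper_width: 0.0544
grasp_force: 54.6
```

Call:
drive_tool(
  targets=[
    {"dx":-0.02,"dy":-0.4,"dz":0.05,"rx":0,"ry":0,"rz":0,"gripper":0.6},
    {"dx":-0.02,"dy":-0.4,"dz":-0.05,"rx":0,"ry":0,"rz":0,"gripper":0.6},
    {"dx":-0.02,"dy":-0.4,"dz":0,"rx":0,"ry":0,"rz":0,"gripper":0.6},
    {"dx":0,"dy":-0.3,"dz":0,"rx":0,"ry":0,"rz":0,"gripper":0.6},
    {"dx":0,"dy":0,"dz":-0.4,"rx":0,"ry":0,"rz":0,"gripper":0.6},
    {"dx":0,"dy":0,"dz":-0.4,"rx":0,"ry":0,"rz":0,"gripper":0.6},
    {"dx":0,"dy":0,"dz":-0.2,"rx":0,"ry":0,"rz":0,"gripper":0.6},
    {"dx":0,"dy":0,"dz":-0.1,"rx":0,"ry":0,"rz":0,"gripper":0.6},
    {"dx":0,"dy":0,"dz":0,"rx":0,"ry":0,"rz":0,"gripper":0.6},
    {"dx":0,"dy":0,"dz":0,"rx":0,"ry":0,"rz":0,"gripper":0.6},
  ],
)

```text
clock: 9.55
position: [0.4399, -0.134, 0.1754]
ee_rot: [3.129, 0.268, -0.003]
wrist_force: [-1.4, -1.5, 3.5]
gripper_width: 0.0543
grasp_force: 55.2
```

Call:
drive_tool(
  targets=[
    {"dx":0,"dy":0,"dz":0,"rx":0,"ry":0,"rz":0,"gripper":0},
    {"dx":0,"dy":0,"dz":0,"rx":0,"ry":0,"rz":0,"gripper":0},
    {"dx":0,"dy":0,"dz":0,"rx":0,"ry":0,"rz":0,"gripper":0},
    {"dx":0,"dy":0,"dz":0.4,"rx":0,"ry":0,"rz":0,"gripper":0},
    {"dx":0,"dy":0,"dz":0.5,"rx":0,"ry":0,"rz":0,"gripper":0},
    {"dx":-0.1,"dy":-0.37,"dz":0.3,"rx":0,"ry":0,"rz":-0.012,"gripper":0},
    {"dx":-0.1,"dy":-0.37,"dz":0.3,"rx":0,"ry":0,"rz":-0.012,"gripper":0},
    {"dx":-0.1,"dy":-0.37,"dz":0.2,"rx":0,"ry":0,"rz":-0.012,"gripper":0},
    {"dx":-0.1,"dy":-0.38,"dz":0,"rx":0,"ry":0,"rz":-0.012,"gripper":0},
    {"dx":0,"dy":0,"dz":0,"rx":0,"ry":0,"rz":0,"gripper":0},
    {"dx":0,"dy":0,"dz":0,"rx":0,"ry":0,"rz":0,"gripper":0},
    {"dx":0,"dy":0,"dz":0,"rx":0,"ry":0,"rz":0,"gripper":0},
  ],
)

```text
clock: 10.75
position: [0.4005, -0.2823, 0.3453]
ee_rot: [-3.141, -0.032, 0.001]
wrist_force: [0.1, -0.7, 0.3]
gripper_width: 0.0854
grasp_force: 0.0
```

```bash
cat >> h.py <<'E'
def look(fn,c,top=.014,rad=.075,cn='wrist',low=.004):
    s,p,d=grab(cn,fn); W=allw(cn,s,d)
    m=(np.hypot(W[...,0]-c[0],W[...,1]-c[1])<rad)&(abs(W[...,2]-top)<.0055)&(d>0)&(p.max(2)>60)
    m=m.astype(np.uint8); n,l,st,_=cv2.connectedComponentsWithStats(m)
    m=l==1+np.argmax(st[1:,4]); P=W[m]; r=rect(P)
    print('TCP',s['position'],'yaw',np.degrees(2*np.arctan2(s['ee_rot'][1],s['ee_rot'][0])),'clock',s['clock'])
    print('rect',r,m.sum(),notchdir(P,r[0],r[2]),'z',np.median(P[:,2]))
    return s,p,d,W
E
python3 - <<'E'
from h import *
look('w4.png',(.44,-.283))
E
```

```text
TCP [ 0.4004525  -0.28228492  0.34530199] yaw -358.8346320778771 clock 10.75
rect (array([ 0.44172824, -0.28286423]), array([88.76894379, 56.85092926]), 1.310671091079712) 4261 (np.int64(1), np.int64(144), [np.int64(1), np.int64(134), np.int64(141), np.int64(144)]) z 0.011603731423896646
```

View pics/w4.png

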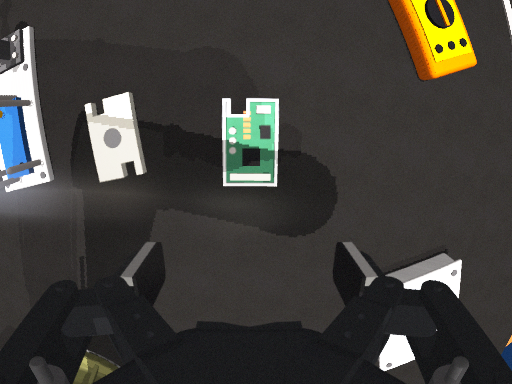

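The picture shows the first module at (250,142), notch forward-left, component side up. The plate lies flat at (115,138). Picking the module.

Call:
drive_tool(
  targets=[
    {"dx":0.31,"dy":-0.008,"dz":-0.35,"rx":0,"ry":0,"rz":0,"gripper":0},
    {"dx":0,"dy":0,"dz":-0.5,"rx":0,"ry":0,"rz":0,"gripper":0},
    {"dx":0,"dy":0,"dz":-0.4,"rx":0,"ry":0,"rz":0,"gripper":0},
    {"dx":0,"dy":0,"dz":-0.3,"rx":0,"ry":0,"rz":0,"gripper":0},
    {"dx":0,"dy":0,"dz":-0.15,"rx":0,"ry":0,"rz":0,"gripper":0},
    {"dx":0,"dy":0,"dz":0,"rx":0,"ry":0,"rz":0,"gripper":0},
    {"dx":0,"dy":0,"dz":0,"rx":0,"ry":0,"rz":0,"gripper":0.6},
    {"dx":0,"dy":0,"dz":0,"rx":0,"ry":0,"rz":0,"gripper":0.6},
    {"dx":0,"dy":0,"dz":0,"rx":0,"ry":0,"rz":0,"gripper":0.6},
    {"dx":0,"dy":0,"dz":0,"rx":0,"ry":0,"rz":0,"gripper":0.6},
    {"dx":0,"dy":0,"dz":0,"rx":0,"ry":0,"rz":0,"gripper":0.6},
  ],
)

```text
clock: 11.9
position: [0.4321, -0.2837, 0.1779]
ee_rot: [3.14, 0.032, 0.006]
wrist_force: [-0.3, 1.4, 7.5]
gripper_width: 0.0542
grasp_force: 53.5
```

Call:
drive_tool(
  targets=[
    {"dx":0,"dy":0,"dz":0.25,"rx":0,"ry":0,"rz":0,"gripper":0.6},
    {"dx":0,"dy":0,"dz":0.5,"rx":0,"ry":0,"rz":0,"gripper":0.6},
    {"dx":0,"dy":0,"dz":0.5,"rx":0,"ry":0,"rz":0,"gripper":0.6},
    {"dx":0.02,"dy":0.43,"dz":0,"rx":0,"ry":0,"rz":0.007,"gripper":0.6},
    {"dx":0.02,"dy":0.43,"dz":0,"rx":0,"ry":0,"rz":0.007,"gripper":0.6},
    {"dx":0.02,"dy":0.43,"dz":0,"rx":0,"ry":0,"rz":0.007,"gripper":0.6},
    {"dx":0.02,"dy":0.43,"dz":0,"rx":0,"ry":0,"rz":0.007,"gripper":0.6},
    {"dx":0.02,"dy":0.43,"dz":0,"rx":0,"ry":0,"rz":0.007,"gripper":0.6},
    {"dx":0.02,"dy":0.43,"dz":0,"rx":0,"ry":0,"rz":0.007,"gripper":0.6},
    {"dx":0.02,"dy":0.41,"dz":0,"rx":0,"ry":0,"rz":0.006,"gripper":0.6},
    {"dx":0,"dy":0,"dz":0,"rx":0,"ry":0,"rz":0,"gripper":0.6},
    {"dx":0,"dy":0,"dz":0,"rx":0,"ry":0,"rz":0,"gripper":0.6},
    {"dx":0,"dy":0,"dz":0,"rx":0,"ry":0,"rz":0,"gripper":0.6},
  ],
)

```text
clock: 13.2
position: [0.4452, 0.0149, 0.3008]
ee_rot: [3.13, 0.266, -0.0]
wrist_force: [0.3, -0.1, -1.7]
gripper_width: 0.0542
grasp_force: 53.5
```

Run:
```python
from h import *
s,p,d=grab('wrist','w5.png'); W=allw('wrist',s,d)
hsv=cv2.cvtColor(p,cv2.COLOR_RGB2HSV)
print(s['position'],np.degrees(2*np.arctan2(s['ee_rot'][1],s['ee_rot'][0])),s['gripper_width'])
m=(d>0)&(abs(W[...,2]-.135)<.015)&(np.hypot(W[...,0]-.455,W[...,1]-.018)<.07)&(p.max(2)>90)
m=m.astype(np.uint8); n,l,st,_=cv2.connectedComponentsWithStats(m); m=l==1+np.argmax(st[1:,4])
print('held',rect(W[m]),m.sum(),np.median(W[m][:,2]))
y=(hsv[...,0]>15)&(hsv[...,0]<35)&(hsv[...,1]>140)&(hsv[...,2]>80)&(d>0)&(abs(W[...,0]-.49)<.03)&(abs(W[...,1]-.035)<.03)&(W[...,2]<.09)
print('yellow',y.sum(),W[y].mean(0) if y.any() else '')
```

```text
[0.44519031 0.01485859 0.30076926] 9.724129361102676 0.054177892091371874
held (array([0.45462823, 0.01601464]), array([90.71266174, 56.52350998]), 9.980908393859863) 7040 0.13625121830279646
yellow 146 [0.49240093 0.03434645 0.06651478]
```

View pics/w5.png

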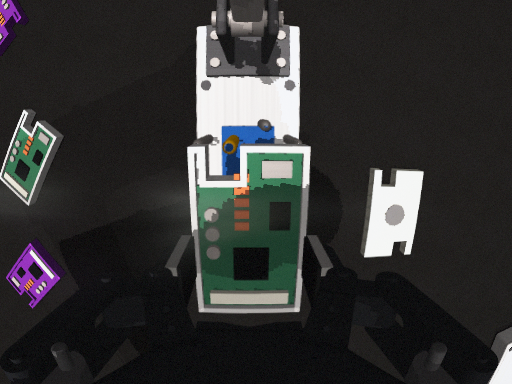

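The picture shows the held module centred over the seat, its notch over the pin (at 231,145). I'll correct by about 1 mm and lower it.

Call:
drive_tool(
  targets=[
    {"dx":0.008,"dy":0.017,"dz":-0.2,"rx":0,"ry":0,"rz":0,"gripper":0.6},
    {"dx":0,"dy":0,"dz":-0.2,"rx":0,"ry":0,"rz":0,"gripper":0.6},
    {"dx":0,"dy":0,"dz":-0.1,"rx":0,"ry":0,"rz":0,"gripper":0.6},
    {"dx":0,"dy":0,"dz":-0.1,"rx":0,"ry":0,"rz":0,"gripper":0.6},
    {"dx":0,"dy":0,"dz":-0.1,"rx":0,"ry":0,"rz":0,"gripper":0.6},
  ],
)

```text
clock: 13.75
position: [0.4463, 0.0167, 0.2307]
ee_rot: [3.13, 0.266, 0.001]
wrist_force: [-0.1, 0.3, -1.6]
gripper_width: 0.054
grasp_force: 53.5
```

Call:
drive_tool(
  targets=[
    {"dx":0,"dy":0,"dz":-0.1,"rx":0,"ry":0,"rz":0,"gripper":0.6},
    {"dx":0,"dy":0,"dz":-0.1,"rx":0,"ry":0,"rz":0,"gripper":0.6},
    {"dx":0,"dy":0,"dz":-0.07,"rx":0,"ry":0,"rz":0,"gripper":0.6},
    {"dx":0,"dy":0,"dz":-0.03,"rx":0,"ry":0,"rz":0,"gripper":0.6},
    {"dx":0,"dy":0,"dz":0,"rx":0,"ry":0,"rz":0,"gripper":0.6},
  ],
)

```text
clock: 14.25
position: [0.4462, 0.0172, 0.2007]
ee_rot: [3.13, 0.268, 0.0]
wrist_force: [-0.8, -0.2, -1.2]
gripper_width: 0.0541
grasp_force: 53.5
```

Call:
drive_tool(
  targets=[
    {"dx":0,"dy":0,"dz":-0.01,"rx":0,"ry":0,"rz":0,"gripper":0.6},
    {"dx":0,"dy":0,"dz":0,"rx":0,"ry":0,"rz":0,"gripper":0.6},
    {"dx":0,"dy":0,"dz":0,"rx":0,"ry":0,"rz":0,"gripper":0},
    {"dx":0,"dy":0,"dz":0,"rx":0,"ry":0,"rz":0,"gripper":0},
    {"dx":0,"dy":0,"dz":0,"rx":0,"ry":0,"rz":0,"gripper":0},
    {"dx":0,"dy":0,"dz":0.5,"rx":0,"ry":0,"rz":0,"gripper":0},
    {"dx":0,"dy":0,"dz":0.5,"rx":0,"ry":0,"rz":0,"gripper":0},
    {"dx":0,"dy":0,"dz":0.5,"rx":0,"ry":0,"rz":0,"gripper":0},
    {"dx":0,"dy":0,"dz":0,"rx":0,"ry":0,"rz":0,"gripper":0},
    {"dx":0,"dy":0,"dz":0,"rx":0,"ry":0,"rz":0,"gripper":0},
  ],
)

```text
clock: 15.25
position: [0.4462, 0.0172, 0.3512]
ee_rot: [-3.129, -0.267, -0.005]
wrist_force: [-0.2, 0.1, -0.6]
gripper_width: 0.0856
grasp_force: 0.0
```

Run:
```python
from h import *
s,p,d,W=look('w6.png',(.4555,.0175),top=.036,rad=.06)
```

```text
TCP [0.44622999 0.01722458 0.35115482] yaw -350.2350860527979 clock 15.25
rect (array([0.45213507, 0.02226474]), array([96.5137558 , 64.59160614]), 9.539780616760254) 4469 (np.int64(33), np.int64(132), [np.int64(33), np.int64(153), np.int64(129), np.int64(132)]) z 0.03360381077518293
```

Call:
drive_tool(
  targets=[
    {"dx":-0.057,"dy":0.376,"dz":0,"rx":0,"ry":0,"rz":-0.0297,"gripper":0},
    {"dx":-0.057,"dy":0.376,"dz":0,"rx":0,"ry":0,"rz":-0.0297,"gripper":0},
    {"dx":-0.057,"dy":0.376,"dz":0,"rx":0,"ry":0,"rz":-0.0297,"gripper":0},
    {"dx":-0.057,"dy":0.376,"dz":0,"rx":0,"ry":0,"rz":-0.0297,"gripper":0},
    {"dx":-0.057,"dy":0.376,"dz":0,"rx":0,"ry":0,"rz":-0.0297,"gripper":0},
    {"dx":-0.057,"dy":0.376,"dz":0,"rx":0,"ry":0,"rz":-0.0297,"gripper":0},
    {"dx":-0.057,"dy":0.376,"dz":0,"rx":0,"ry":0,"rz":-0.0297,"gripper":0},
    {"dx":0,"dy":0,"dz":0,"rx":0,"ry":0,"rz":0,"gripper":0},
    {"dx":0,"dy":0,"dz":0,"rx":0,"ry":0,"rz":0,"gripper":0},
    {"dx":0,"dy":0,"dz":0,"rx":0,"ry":0,"rz":0,"gripper":0},
  ],
)

```text
clock: 16.3
position: [0.4062, 0.2798, 0.3489]
ee_rot: [3.049, -0.75, -0.001]
wrist_force: [0.3, -0.1, 1.1]
gripper_width: 0.0853
grasp_force: 0.0
```

Run:
```python
from h import *
look('w7.png',(.4417,.2612))
a=cv2.imread('pics/w6.png');b=cv2.imread('pics/w7.png'); cv2.imwrite('pics/w67.png',np.hstack([a[:,100:450],b[:,50:470]]))
```

```text
TCP [0.40624437 0.27977867 0.34886836] yaw -27.64119265287163 clock 16.3
rect (array([0.48550848, 0.25006827]), array([61.98087311, 56.15848541]), -27.585498809814453) 3175 (np.int64(0), np.int64(0), [np.int64(0), np.int64(0), np.int64(0), np.int64(0)]) z 0.011753163667086508
```

View pics/w67.png

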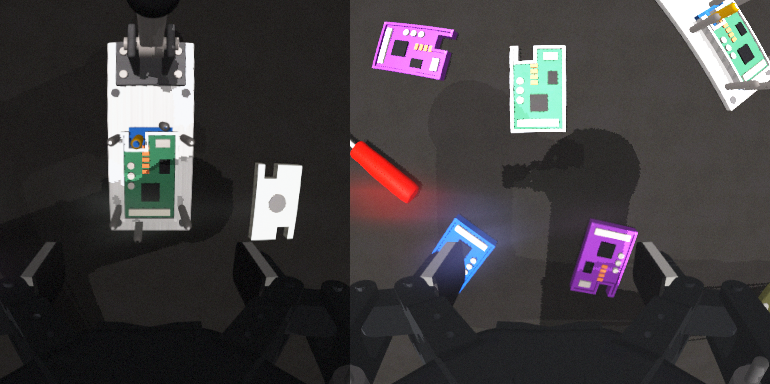

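The left half shows module 1 down in the fixture, with the pin in its notch. The right half shows module 2 farther ahead than before: it was knocked, or my search circle cut it off. I'll measure it again in the same pose.

Run:
```python
from h import *
look('w8.png',(.495,.24),rad=.085)
```

```text
TCP [0.4063423  0.27955809 0.34922759] yaw -27.676723068579395 clock 16.35
rect (array([0.49790179, 0.24365147]), array([89.51692963, 56.20867538]), -27.618488311767578) 4515 (np.int64(0), np.int64(143), [np.int64(0), np.int64(139), np.int64(141), np.int64(143)]) z 0.011736746383246732
```

Call:
drive_tool(
  targets=[
    {"dx":0.42,"dy":-0.157,"dz":-0.11,"rx":0,"ry":0,"rz":0,"gripper":0},
    {"dx":0.407,"dy":-0.156,"dz":-0.1,"rx":0,"ry":0,"rz":0,"gripper":0},
    {"dx":0,"dy":0,"dz":-0.5,"rx":0,"ry":0,"rz":0,"gripper":0},
    {"dx":0,"dy":0,"dz":-0.5,"rx":0,"ry":0,"rz":0,"gripper":0},
    {"dx":0,"dy":0,"dz":-0.3,"rx":0,"ry":0,"rz":0,"gripper":0},
    {"dx":0,"dy":0,"dz":-0.2,"rx":0,"ry":0,"rz":0,"gripper":0},
    {"dx":0,"dy":0,"dz":0,"rx":0,"ry":0,"rz":0,"gripper":0},
    {"dx":0,"dy":0,"dz":0,"rx":0,"ry":0,"rz":0,"gripper":0.6},
    {"dx":0,"dy":0,"dz":0,"rx":0,"ry":0,"rz":0,"gripper":0.6},
    {"dx":0,"dy":0,"dz":0,"rx":0,"ry":0,"rz":0,"gripper":0.6},
    {"dx":0,"dy":0,"dz":0,"rx":0,"ry":0,"rz":0,"gripper":0.6},
    {"dx":0,"dy":0,"dz":0,"rx":0,"ry":0,"rz":0,"gripper":0.6},
  ],
)

```text
clock: 17.6
position: [0.4896, 0.2495, 0.1816]
ee_rot: [-3.048, 0.749, -0.005]
wrist_force: [0.3, -0.4, 6.4]
gripper_width: 0.0533
grasp_force: 51.4
```

Call:
drive_tool(
  targets=[
    {"dx":0,"dy":0,"dz":0.25,"rx":0,"ry":0,"rz":0,"gripper":0.6},
    {"dx":0,"dy":0,"dz":0.5,"rx":0,"ry":0,"rz":0,"gripper":0.6},
    {"dx":0,"dy":0,"dz":0.5,"rx":0,"ry":0,"rz":0,"gripper":0.6},
    {"dx":-0.073,"dy":-0.389,"dz":0,"rx":0,"ry":0,"rz":0.0346,"gripper":0.6},
    {"dx":-0.073,"dy":-0.389,"dz":0,"rx":0,"ry":0,"rz":0.0346,"gripper":0.6},
    {"dx":-0.073,"dy":-0.389,"dz":0,"rx":0,"ry":0,"rz":0.0346,"gripper":0.6},
    {"dx":-0.073,"dy":-0.389,"dz":0,"rx":0,"ry":0,"rz":0.0346,"gripper":0.6},
    {"dx":-0.073,"dy":-0.389,"dz":0,"rx":0,"ry":0,"rz":0.0346,"gripper":0.6},
    {"dx":-0.073,"dy":-0.389,"dz":0,"rx":0,"ry":0,"rz":0.0346,"gripper":0.6},
    {"dx":0,"dy":0,"dz":0,"rx":0,"ry":0,"rz":0,"gripper":0.6},
    {"dx":0,"dy":0,"dz":0,"rx":0,"ry":0,"rz":0,"gripper":0.6},
    {"dx":0,"dy":0,"dz":0,"rx":0,"ry":0,"rz":0,"gripper":0.6},
  ],
)

```text
clock: 18.8
position: [0.4452, 0.0161, 0.3041]
ee_rot: [-3.13, -0.265, -0.001]
wrist_force: [-0.4, -0.2, -0.5]
gripper_width: 0.053
grasp_force: 52.9
```

```bash
cat >> h.py <<'E'
def held(fn,zt):
    s,p,d=grab('wrist',fn); W=allw('wrist',s,d)
    print(s['position'],np.degrees(2*np.arctan2(s['ee_rot'][1],s['ee_rot'][0])),s['gripper_width'],s['grasp_force'])
    m=(d>0)&(abs(W[...,2]-zt)<.015)&(np.hypot(W[...,0]-.455,W[...,1]-.018)<.07)&(p.max(2)>90)
    n,l,st,_=cv2.connectedComponentsWithStats(m.astype(np.uint8)); m=l==1+np.argmax(st[1:,4])
    print('held',rect(W[m]),m.sum(),np.median(W[m][:,2]))
E
python3 -c "
from h import *
held('w9.png',.14)"
```

```text
[0.44515356 0.01610378 0.30408601] -350.3126089670801 0.05297774815211843 52.89891064167023
held (array([0.45439227, 0.017409  ]), array([90.90668488, 56.3802948 ]), 9.742074012756348) 6695 0.13585296946595987
```

Call:
drive_tool(
  targets=[
    {"dx":0.009,"dy":0.004,"dz":-0.2,"rx":0,"ry":0,"rz":0,"gripper":0.6},
    {"dx":0,"dy":0,"dz":-0.2,"rx":0,"ry":0,"rz":0,"gripper":0.6},
    {"dx":0,"dy":0,"dz":-0.1,"rx":0,"ry":0,"rz":0,"gripper":0.6},
    {"dx":0,"dy":0,"dz":-0.1,"rx":0,"ry":0,"rz":0,"gripper":0.6},
    {"dx":0,"dy":0,"dz":0,"rx":0,"ry":0,"rz":0,"gripper":0.6},
  ],
)

```text
clock: 19.35
position: [0.4458, 0.0164, 0.2426]
ee_rot: [3.13, 0.267, -0.003]
wrist_force: [0.3, 0.7, -0.5]
gripper_width: 0.0529
grasp_force: 52.9
```

Call:
drive_tool(
  targets=[
    {"dx":0,"dy":0,"dz":-0.1,"rx":0,"ry":0,"rz":0,"gripper":0.6},
    {"dx":0,"dy":0,"dz":-0.1,"rx":0,"ry":0,"rz":0,"gripper":0.6},
    {"dx":0,"dy":0,"dz":-0.04,"rx":0,"ry":0,"rz":0,"gripper":0.6},
    {"dx":0,"dy":0,"dz":-0.01,"rx":0,"ry":0,"rz":0,"gripper":0.6},
    {"dx":0,"dy":0,"dz":0,"rx":0,"ry":0,"rz":0,"gripper":0.6},
  ],
)

```text
clock: 19.85
position: [0.446, 0.016, 0.2188]
ee_rot: [3.13, 0.266, 0.0]
wrist_force: [-0.4, -0.0, -1.6]
gripper_width: 0.0529
grasp_force: 52.9
```

Call:
drive_tool(
  targets=[
    {"dx":0,"dy":0,"dz":-0.01,"rx":0,"ry":0,"rz":0,"gripper":0.6},
    {"dx":0,"dy":0,"dz":0,"rx":0,"ry":0,"rz":0,"gripper":0.6},
    {"dx":0,"dy":0,"dz":0,"rx":0,"ry":0,"rz":0,"gripper":0},
    {"dx":0,"dy":0,"dz":0,"rx":0,"ry":0,"rz":0,"gripper":0},
    {"dx":0,"dy":0,"dz":0,"rx":0,"ry":0,"rz":0,"gripper":0},
    {"dx":0,"dy":0,"dz":0.5,"rx":0,"ry":0,"rz":0,"gripper":0},
    {"dx":0,"dy":0,"dz":0.5,"rx":0,"ry":0,"rz":0,"gripper":0},
    {"dx":-0.1,"dy":-0.4,"dz":0.3,"rx":0,"ry":0,"rz":0,"gripper":0},
    {"dx":-0.2,"dy":-0.4,"dz":0,"rx":0,"ry":0,"rz":0,"gripper":0},
    {"dx":0,"dy":0,"dz":0,"rx":0,"ry":0,"rz":0,"gripper":0},
    {"dx":0,"dy":0,"dz":0,"rx":0,"ry":0,"rz":0,"gripper":0},
    {"dx":0,"dy":0,"dz":0,"rx":0,"ry":0,"rz":0,"gripper":0},
  ],
)

```text
clock: 21.05
position: [0.4163, -0.0628, 0.3468]
ee_rot: [3.13, 0.266, -0.001]
wrist_force: [-1.0, -0.3, 0.0]
gripper_width: 0.0856
grasp_force: 0.0
```

Run:
```python
from h import *
s,p,d,W=look('w10.png',(.45,-.132),top=.012,rad=.07)
hsv=cv2.cvtColor(p,cv2.COLOR_RGB2HSV)
n=np.array([.4555,.0177]);a=np.deg2rad(9.75);ux=np.array([np.cos(a),np.sin(a)])
q=(W[...,:2]-n)@np.c_[ux,[-ux[1],ux[0]]]
for z0 in (.036,.050):
    g=(hsv[...,0]>60)&(hsv[...,0]<95)&(hsv[...,1]>80)&(abs(q[...,0])<45)&(abs(q[...,1])<.03)&(d>0)
for sx in (-1,1):
  for sy in (-1,1):
    m=(d>0)&(abs(q[...,0]-sx*.02)<.008)&(abs(q[...,1]-sy*.015)<.008); print(sx,sy,m.sum(),np.median(W[m][:,2]) if m.any() else '')
```

```text
TCP [ 0.41634878 -0.06281425  0.34681066] yaw 9.726178656473792 clock 21.05
rect (array([ 0.44795801, -0.13261584]), array([90.94605255, 56.99239349]), 9.783244132995605) 3959 (np.int64(0), np.int64(0), [np.int64(0), np.int64(129), np.int64(119), np.int64(0)]) z 0.012362902342988369
-1 -1 296 0.04734051974153372
-1 1 253 0.04730185979209889
1 -1 297 0.04735557039160876
1 1 276 0.04725671257229497
```

View pics/w10.png

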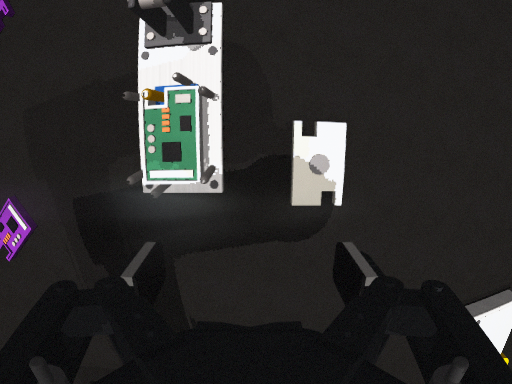

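The picture shows both modules level and fully down at (172,140), with their top reading 0.050 once the depth bias is allowed for. The plate lies undisturbed at (320,163). Picking the plate.

Call:
drive_tool(
  targets=[
    {"dx":0.11,"dy":-0.36,"dz":-0.1,"rx":0,"ry":0,"rz":0,"gripper":0},
    {"dx":0.108,"dy":-0.355,"dz":-0.1,"rx":0,"ry":0,"rz":0,"gripper":0},
    {"dx":0,"dy":0,"dz":-0.5,"rx":0,"ry":0,"rz":0,"gripper":0},
    {"dx":0,"dy":0,"dz":-0.5,"rx":0,"ry":0,"rz":0,"gripper":0},
    {"dx":0,"dy":0,"dz":-0.3,"rx":0,"ry":0,"rz":0,"gripper":0},
    {"dx":0,"dy":0,"dz":-0.18,"rx":0,"ry":0,"rz":0,"gripper":0},
    {"dx":0,"dy":0,"dz":0,"rx":0,"ry":0,"rz":0,"gripper":0},
    {"dx":0,"dy":0,"dz":0,"rx":0,"ry":0,"rz":0,"gripper":0.6},
    {"dx":0,"dy":0,"dz":0,"rx":0,"ry":0,"rz":0,"gripper":0.6},
    {"dx":0,"dy":0,"dz":0,"rx":0,"ry":0,"rz":0,"gripper":0.6},
    {"dx":0,"dy":0,"dz":0,"rx":0,"ry":0,"rz":0,"gripper":0.6},
    {"dx":0,"dy":0,"dz":0,"rx":0,"ry":0,"rz":0,"gripper":0.6},
  ],
)

```text
clock: 22.3
position: [0.4412, -0.1342, 0.1873]
ee_rot: [3.127, 0.27, 0.019]
wrist_force: [-7.0, 8.7, 29.1]
gripper_width: 0.0348
grasp_force: 31.2
```

The grip slid over the plate's top edge because the fingertips sit higher when open. I'll back off, open, look, and grip lower.

Call:
drive_tool(
  targets=[
    {"dx":0,"dy":0,"dz":0.2,"rx":0,"ry":0,"rz":0,"gripper":0.55},
    {"dx":0,"dy":0,"dz":0.3,"rx":0,"ry":0,"rz":0,"gripper":0},
    {"dx":0,"dy":0,"dz":0.5,"rx":0,"ry":0,"rz":0,"gripper":0},
    {"dx":-0.3,"dy":0,"dz":0.3,"rx":0,"ry":0,"rz":0,"gripper":0},
    {"dx":0,"dy":0,"dz":0,"rx":0,"ry":0,"rz":0,"gripper":0},
    {"dx":0,"dy":0,"dz":0,"rx":0,"ry":0,"rz":0,"gripper":0},
    {"dx":0,"dy":0,"dz":0,"rx":0,"ry":0,"rz":0,"gripper":0},
  ],
)

```text
clock: 23.0
position: [0.408, -0.1346, 0.3087]
ee_rot: [-3.13, -0.266, 0.0]
wrist_force: [0.5, -0.9, -0.2]
gripper_width: 0.0854
grasp_force: 0.0
```

Run:
```python
from h import *
s,p,d,W=look('w11.png',(.45,-.132),top=.012,rad=.075)
```

```text
TCP [ 0.40795501 -0.13457028  0.30874261] yaw -350.28461942523836 clock 23.0
rect (array([ 0.45141229, -0.14303362]), array([90.04842377, 56.39844131]), 9.790543556213379) 5499 (np.int64(0), np.int64(0), [np.int64(0), np.int64(175), np.int64(181), np.int64(0)]) z 0.012444092618435376
```

View pics/w11.png

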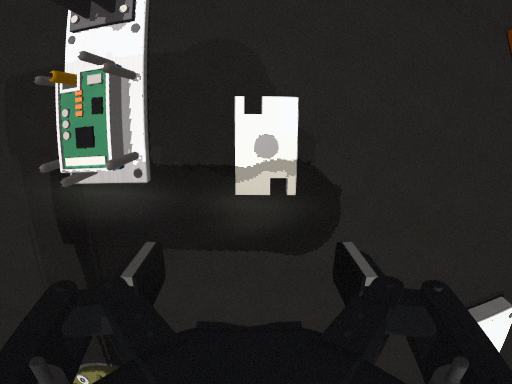

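The plate is flat at (266,146), shifted about 10 mm. The stack is untouched. Trying again, gripping lower.

Call:
drive_tool(
  targets=[
    {"dx":0.335,"dy":-0.101,"dz":-0.2,"rx":0,"ry":0,"rz":0,"gripper":0},
    {"dx":0,"dy":0,"dz":-0.5,"rx":0,"ry":0,"rz":0,"gripper":0},
    {"dx":0,"dy":0,"dz":-0.4,"rx":0,"ry":0,"rz":0,"gripper":0},
    {"dx":0,"dy":0,"dz":-0.2,"rx":0,"ry":0,"rz":0,"gripper":0},
    {"dx":0,"dy":0,"dz":-0.08,"rx":0,"ry":0,"rz":0,"gripper":0},
    {"dx":0,"dy":0,"dz":0,"rx":0,"ry":0,"rz":0,"gripper":0},
    {"dx":0,"dy":0,"dz":0,"rx":0,"ry":0,"rz":0,"gripper":0.45},
    {"dx":0,"dy":0,"dz":0,"rx":0,"ry":0,"rz":0,"gripper":0.45},
    {"dx":0,"dy":0,"dz":0,"rx":0,"ry":0,"rz":0,"gripper":0.45},
    {"dx":0,"dy":0,"dz":0,"rx":0,"ry":0,"rz":0,"gripper":0.45},
  ],
)

```text
clock: 24.05
position: [0.4423, -0.1448, 0.1731]
ee_rot: [3.13, 0.266, 0.005]
wrist_force: [-1.8, 1.0, 7.0]
gripper_width: 0.0545
grasp_force: 54.2
```

Call:
drive_tool(
  targets=[
    {"dx":0,"dy":0,"dz":0.3,"rx":0,"ry":0,"rz":0,"gripper":0.5},
    {"dx":0,"dy":0,"dz":0.5,"rx":0,"ry":0,"rz":0,"gripper":0.5},
    {"dx":0,"dy":0,"dz":0.5,"rx":0,"ry":0,"rz":0,"gripper":0.5},
    {"dx":0.01,"dy":0.4,"dz":0,"rx":0,"ry":0,"rz":0,"gripper":0.5},
    {"dx":0.01,"dy":0.4,"dz":0,"rx":0,"ry":0,"rz":0,"gripper":0.5},
    {"dx":0.01,"dy":0.4,"dz":0,"rx":0,"ry":0,"rz":0,"gripper":0.5},
    {"dx":0.01,"dy":0.41,"dz":0,"rx":0,"ry":0,"rz":0,"gripper":0.5},
    {"dx":0,"dy":0,"dz":0,"rx":0,"ry":0,"rz":0,"gripper":0.5},
    {"dx":0,"dy":0,"dz":0,"rx":0,"ry":0,"rz":0,"gripper":0.5},
    {"dx":0,"dy":0,"dz":0,"rx":0,"ry":0,"rz":0,"gripper":0.5},
  ],
)

```text
clock: 25.05
position: [0.4454, 0.0157, 0.3011]
ee_rot: [3.13, 0.265, -0.0]
wrist_force: [0.4, -0.3, -1.4]
gripper_width: 0.0545
grasp_force: 53.7
```

```bash
python3 -c "
from h import *
held('w12.png',.14)"
```

```text
[0.44538782 0.01570499 0.30111417] 9.688496409770867 0.05450755606009301 53.685818910598755
held (array([0.45381366, 0.01878936]), array([90.962677  , 60.62185669]), 9.811482429504395) 16710 0.14032182234347995
```

Call:
drive_tool(
  targets=[
    {"dx":0.014,"dy":0.005,"dz":-0.2,"rx":0,"ry":0,"rz":0,"gripper":0.5},
    {"dx":0,"dy":0,"dz":-0.2,"rx":0,"ry":0,"rz":0,"gripper":0.5},
    {"dx":0,"dy":0,"dz":-0.1,"rx":0,"ry":0,"rz":0,"gripper":0.5},
    {"dx":0,"dy":0,"dz":-0.1,"rx":0,"ry":0,"rz":0,"gripper":0.5},
    {"dx":0,"dy":0,"dz":-0.1,"rx":0,"ry":0,"rz":0,"gripper":0.5},
    {"dx":0,"dy":0,"dz":0,"rx":0,"ry":0,"rz":0,"gripper":0.5},
  ],
)

```text
clock: 25.7
position: [0.4466, 0.0164, 0.2299]
ee_rot: [3.13, 0.265, -0.003]
wrist_force: [0.2, -0.2, -1.4]
gripper_width: 0.0545
grasp_force: 53.7
```

Call:
drive_tool(
  targets=[
    {"dx":0,"dy":0,"dz":-0.04,"rx":0,"ry":0,"rz":0,"gripper":0.5},
    {"dx":0,"dy":0,"dz":-0.03,"rx":0,"ry":0,"rz":0,"gripper":0.5},
    {"dx":0,"dy":0,"dz":0,"rx":0,"ry":0,"rz":0,"gripper":0.5},
  ],
)

```text
clock: 26.0
position: [0.4469, 0.0168, 0.2241]
ee_rot: [3.13, 0.266, -0.0]
wrist_force: [0.5, -0.0, -1.7]
gripper_width: 0.0541
grasp_force: 53.7
```

Call:
drive_tool(
  targets=[
    {"dx":0,"dy":0,"dz":-0.015,"rx":0,"ry":0,"rz":0,"gripper":0.5},
    {"dx":0,"dy":0,"dz":0,"rx":0,"ry":0,"rz":0,"gripper":0.5},
    {"dx":0,"dy":0,"dz":0,"rx":0,"ry":0,"rz":0,"gripper":0},
    {"dx":0,"dy":0,"dz":0,"rx":0,"ry":0,"rz":0,"gripper":0},
    {"dx":0,"dy":0,"dz":0,"rx":0,"ry":0,"rz":0,"gripper":0},
    {"dx":0,"dy":0,"dz":0.5,"rx":0,"ry":0,"rz":0,"gripper":0},
    {"dx":0,"dy":0,"dz":0.5,"rx":0,"ry":0,"rz":0,"gripper":0},
    {"dx":-0.1,"dy":0,"dz":0.5,"rx":0,"ry":0,"rz":0,"gripper":0},
    {"dx":0,"dy":0,"dz":0.5,"rx":0,"ry":0,"rz":0,"gripper":0},
    {"dx":0,"dy":0,"dz":0.4,"rx":0,"ry":0,"rz":0,"gripper":0},
    {"dx":0,"dy":0,"dz":0,"rx":0,"ry":0,"rz":0,"gripper":0},
    {"dx":0,"dy":0,"dz":0,"rx":0,"ry":0,"rz":0,"gripper":0},
  ],
)

```text
clock: 27.2
position: [0.4371, 0.0168, 0.4625]
ee_rot: [-3.129, -0.266, -0.003]
wrist_force: [-0.1, -0.0, -1.1]
gripper_width: 0.0855
grasp_force: 0.0
```

Run:
```python
from h import *
s,p,d,W=look('w13.png',(.4555,.0177),top=.060,rad=.055)
hsv=cv2.cvtColor(p,cv2.COLOR_RGB2HSV)
n=np.array([.4555,.0177]);a=np.deg2rad(9.75);ux=np.array([np.cos(a),np.sin(a)])
q=(W[...,:2]-n)@np.c_[ux,[-ux[1],ux[0]]]
for sx in (-1,1):
  for sy in (-1,1):
    m=(d>0)&(abs(q[...,0]-sx*.02)<.008)&(abs(q[...,1]-sy*.015)<.008); print(sx,sy,m.sum(),np.median(W[m][:,2]) if m.any() else '')
red=((hsv[...,0]<6)|(hsv[...,0]>174))&(hsv[...,1]>170)&(d>0)&(W[...,2]>.12)&(q[...,0]>.05)
if red.any(): print('knob nest x,y',q[red].mean(0),q[red].min(0),q[red].max(0),'z',W[red].mean(0)[2],W[red].max(0)[2],red.sum())
```

```text
TCP [0.43708712 0.01679601 0.46249315] yaw -350.2814883566416 clock 27.2
rect (array([0.45284842, 0.01854068]), array([94.72038269, 58.64924622]), 10.092361450195312) 2892 (np.int64(16), np.int64(0), [np.int64(16), np.int64(81), np.int64(81), np.int64(0)]) z 0.06251359094035802
-1 -1 143 0.0625195590284463
-1 1 145 0.06254343387655575
1 -1 168 0.06248617182522004
1 1 159 0.06248693851602838
```

View pics/w13.png

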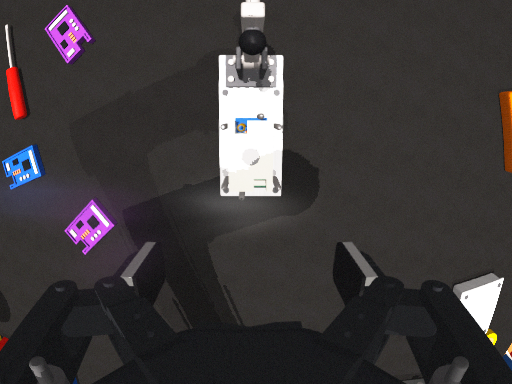

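The plate lies level at (251,157), its top at 0.0625 all over. Now the arm swings back.

Call:
drive_tool(
  targets=[
    {"dx":0.43,"dy":0.067,"dz":0.05,"rx":0,"ry":0,"rz":0,"gripper":0},
    {"dx":0.43,"dy":0.067,"dz":0.05,"rx":0,"ry":0,"rz":0,"gripper":0},
    {"dx":0.43,"dy":0.067,"dz":0,"rx":0,"ry":0,"rz":0,"gripper":0.1},
    {"dx":0.43,"dy":0.067,"dz":0,"rx":0,"ry":0,"rz":0,"gripper":0.2},
    {"dx":0,"dy":0,"dz":-0.3,"rx":0,"ry":0,"rz":0,"gripper":0.2},
    {"dx":0,"dy":0,"dz":-0.3,"rx":0,"ry":0,"rz":0,"gripper":0.2},
    {"dx":0,"dy":0,"dz":-0.22,"rx":0,"ry":0,"rz":0,"gripper":0.2},
    {"dx":0,"dy":0,"dz":0,"rx":0,"ry":0,"rz":0,"gripper":0.2},
    {"dx":0,"dy":0,"dz":0,"rx":0,"ry":0,"rz":0,"gripper":0.8},
    {"dx":0,"dy":0,"dz":0,"rx":0,"ry":0,"rz":0,"gripper":0.8},
    {"dx":0,"dy":0,"dz":0,"rx":0,"ry":0,"rz":0,"gripper":0.8},
    {"dx":0,"dy":0,"dz":0,"rx":0,"ry":0,"rz":0,"gripper":0.8},
  ],
  force=40,
)

```text
clock: 28.45
position: [0.6091, 0.0437, 0.3918]
ee_rot: [-3.129, -0.266, -0.005]
wrist_force: [-0.6, 1.0, 4.1]
gripper_width: 0.0256
grasp_force: 39.1
```

Run:
```python
from h import *
a=np.deg2rad(9.75);ux=np.array([np.cos(a),np.sin(a)]);n=np.array([.4555,.0177])
s=read_state(); x0=(s['position'][:2]-n)@ux; print('x0',x0)
ph0=np.pi-np.arccos((x0-.115)/.1363); print('theta',ph0-.252)
ph=np.linspace(ph0,.17,20); x=.115-.1363*np.cos(ph); z=.078+.1363*np.sin(ph)
for a,b in zip(np.diff(x),np.diff(z)): print(np.round([a*ux[0]*10,a*ux[1]*10,b*10],3))
```

```text
x0 0.15574191333257928
theta 1.6223502482339367
[-0.116 -0.02   0.031]
[-0.119 -0.02   0.021]
[-0.12  -0.021  0.01 ]
[-0.12  -0.021 -0.001]
[-0.12  -0.021 -0.012]
[-0.118 -0.02  -0.023]
[-0.116 -0.02  -0.034]
[-0.112 -0.019 -0.044]
[-0.108 -0.019 -0.054]
[-0.103 -0.018 -0.064]
[-0.097 -0.017 -0.073]
[-0.09  -0.015 -0.081]
[-0.082 -0.014 -0.089]
[-0.074 -0.013 -0.096]
[-0.065 -0.011 -0.103]
[-0.056 -0.01  -0.108]
[-0.046 -0.008 -0.113]
[-0.036 -0.006 -0.117]
[-0.026 -0.004 -0.119]
```

Call:
drive_tool(
  targets=[
    {"dx":-0.116,"dy":-0.02,"dz":0.031,"rx":0,"ry":0,"rz":0,"gripper":0.8},
    {"dx":-0.119,"dy":-0.02,"dz":0.021,"rx":0,"ry":0,"rz":0,"gripper":0.8},
    {"dx":-0.12,"dy":-0.021,"dz":0.01,"rx":0,"ry":0,"rz":0,"gripper":0.8},
    {"dx":-0.12,"dy":-0.021,"dz":-0.001,"rx":0,"ry":0,"rz":0,"gripper":0.8},
    {"dx":-0.12,"dy":-0.021,"dz":-0.012,"rx":0,"ry":0,"rz":0,"gripper":0.8},
    {"dx":-0.118,"dy":-0.02,"dz":-0.023,"rx":0,"ry":0,"rz":0,"gripper":0.8},
    {"dx":-0.116,"dy":-0.02,"dz":-0.034,"rx":0,"ry":0,"rz":0,"gripper":0.8},
    {"dx":-0.112,"dy":-0.019,"dz":-0.044,"rx":0,"ry":0,"rz":0,"gripper":0.8},
    {"dx":-0.108,"dy":-0.019,"dz":-0.054,"rx":0,"ry":0,"rz":0,"gripper":0.8},
    {"dx":-0.103,"dy":-0.018,"dz":-0.064,"rx":0,"ry":0,"rz":0,"gripper":0.8},
  ],
)

```text
clock: 29.45
position: [0.4934, 0.0238, 0.3751]
ee_rot: [-3.129, -0.267, -0.007]
wrist_force: [-2.4, 3.2, 5.6]
gripper_width: 0.0258
grasp_force: 40.0
```

Call:
drive_tool(
  targets=[
    {"dx":-0.097,"dy":-0.017,"dz":-0.073,"rx":0,"ry":0,"rz":0,"gripper":0.8},
    {"dx":-0.09,"dy":-0.015,"dz":-0.081,"rx":0,"ry":0,"rz":0,"gripper":0.8},
    {"dx":-0.082,"dy":-0.014,"dz":-0.089,"rx":0,"ry":0,"rz":0,"gripper":0.8},
    {"dx":-0.074,"dy":-0.013,"dz":-0.096,"rx":0,"ry":0,"rz":0,"gripper":0.8},
    {"dx":-0.065,"dy":-0.011,"dz":-0.103,"rx":0,"ry":0,"rz":0,"gripper":0.8},
    {"dx":-0.056,"dy":-0.01,"dz":-0.108,"rx":0,"ry":0,"rz":0,"gripper":0.8},
    {"dx":-0.046,"dy":-0.008,"dz":-0.113,"rx":0,"ry":0,"rz":0,"gripper":0.8},
    {"dx":0,"dy":0,"dz":0,"rx":0,"ry":0,"rz":0,"gripper":0.8},
  ],
)

```text
clock: 30.25
position: [0.4419, 0.015, 0.305]
ee_rot: [-3.129, -0.266, 0.004]
wrist_force: [-3.7, 3.0, -4.8]
gripper_width: 0.0255
grasp_force: 39.5
```

Call:
drive_tool(
  targets=[
    {"dx":-0.02,"dy":-0.003,"dz":-0.07,"rx":0,"ry":0,"rz":0,"gripper":0.8},
    {"dx":-0.018,"dy":-0.003,"dz":-0.07,"rx":0,"ry":0,"rz":0,"gripper":0.8},
    {"dx":-0.015,"dy":-0.002,"dz":-0.06,"rx":0,"ry":0,"rz":0,"gripper":0.8},
    {"dx":0,"dy":0,"dz":0,"rx":0,"ry":0,"rz":0,"gripper":0.8},
  ],
)

```text
clock: 30.65
position: [0.437, 0.0142, 0.2857]
ee_rot: [-3.13, -0.266, 0.004]
wrist_force: [-4.5, 2.5, -2.8]
gripper_width: 0.0258
grasp_force: 39.6
```

Call:
drive_tool(
  targets=[
    {"dx":-0.003,"dy":0,"dz":-0.02,"rx":0,"ry":0,"rz":0,"gripper":0.8},
    {"dx":-0.003,"dy":0,"dz":-0.01,"rx":0,"ry":0,"rz":0,"gripper":0.8},
    {"dx":0,"dy":0,"dz":0,"rx":0,"ry":0,"rz":0,"gripper":0.8},
  ],
)

```text
clock: 30.95
position: [0.4366, 0.0142, 0.2835]
ee_rot: [-3.13, -0.266, 0.003]
wrist_force: [-5.9, 2.4, 1.3]
gripper_width: 0.0258
grasp_force: 39.8
```

Call:
drive_tool(
  targets=[
    {"dx":-0.002,"dy":0,"dz":-0.02,"rx":0,"ry":0,"rz":0,"gripper":0.8},
    {"dx":0,"dy":0,"dz":0,"rx":0,"ry":0,"rz":0,"gripper":0.8},
  ],
)

```text
clock: 31.15
position: [0.4363, 0.0141, 0.2816]
ee_rot: [-3.13, -0.266, 0.003]
wrist_force: [-7.3, 2.0, 1.3]
gripper_width: 0.0254
grasp_force: 39.9
```

Call:
drive_tool(
  targets=[
    {"dx":-0.002,"dy":0,"dz":-0.02,"rx":0,"ry":0,"rz":0,"gripper":0.8},
    {"dx":0,"dy":0,"dz":0,"rx":0,"ry":0,"rz":0,"gripper":0.8},
  ],
)

```text
clock: 31.35
position: [0.4362, 0.0141, 0.2811]
ee_rot: [-3.13, -0.266, 0.002]
wrist_force: [-11.1, 3.7, 8.5]
gripper_width: 0.0251
grasp_force: 40.5
```

Call:
drive_tool(
  targets=[
    {"dx":0,"dy":0,"dz":0,"rx":0,"ry":0,"rz":0,"gripper":0.3},
    {"dx":0,"dy":0,"dz":0,"rx":0,"ry":0,"rz":0,"gripper":0},
    {"dx":0,"dy":0,"dz":0,"rx":0,"ry":0,"rz":0,"gripper":0},
    {"dx":0,"dy":0,"dz":0,"rx":0,"ry":0,"rz":0,"gripper":0},
    {"dx":0,"dy":0,"dz":0.3,"rx":0,"ry":0,"rz":0,"gripper":0},
    {"dx":0,"dy":0,"dz":0.5,"rx":0,"ry":0,"rz":0,"gripper":0},
    {"dx":-0.2,"dy":0,"dz":0.5,"rx":0,"ry":0,"rz":0,"gripper":0},
    {"dx":-0.2,"dy":-0.4,"dz":0,"rx":0,"ry":0,"rz":0,"gripper":0},
    {"dx":0,"dy":-0.4,"dz":0,"rx":0,"ry":0,"rz":0,"gripper":0},
    {"dx":0,"dy":0,"dz":0,"rx":0,"ry":0,"rz":0,"gripper":0},
    {"dx":0,"dy":0,"dz":0,"rx":0,"ry":0,"rz":0,"gripper":0},
  ],
)

```text
clock: 32.45
position: [0.3979, -0.0667, 0.4058]
ee_rot: [3.131, 0.262, 0.0]
wrist_force: [-0.1, 0.7, -0.1]
gripper_width: 0.0854
grasp_force: 0.0
```

Run:
```python
from h import *
s,p,d=grab('wrist','w14.png'); W=allw('wrist',s,d)
hsv=cv2.cvtColor(p,cv2.COLOR_RGB2HSV)
n=np.array([.4555,.0177]);a=np.deg2rad(9.75);ux=np.array([np.cos(a),np.sin(a)])
q=(W[...,:2]-n)@np.c_[ux,[-ux[1],ux[0]]]
red=((hsv[...,0]<6)|(hsv[...,0]>174))&(hsv[...,1]>170)&(d>0)&(W[...,2]>.06)&(abs(q[...,0])<.06)&(abs(q[...,1])<.05)
print('knob',q[red].min(0),q[red].max(0),W[red][:,2].max(),red.sum(),s['wrist_force'])
for cx,cy in ((-.03,.005),(-.03,-.02),(.03,-.02)):
    m=(d>0)&(abs(q[...,0]-cx)<.006)&(abs(q[...,1]-cy)<.004); print(m.sum(),np.percentile(W[m][:,2],[10,50,90]) if m.any() else '')
cv2.imwrite('pics/w14b.png',cv2.resize(cv2.imread('pics/w14.png')[0:260,0:360],None,fx=2,fy=2))
```

```text
knob [-0.03225832 -0.0135496 ] [-0.00607019  0.01220085] 0.1350057017481207 704 [-0.11972669  0.68195356 -0.0719996 ]
64 [0.06304438 0.12920949 0.13222119]
66 [0.06108106 0.06235609 0.06325981]
77 [0.06128407 0.06230531 0.06324367]
```

View pics/w14b.png

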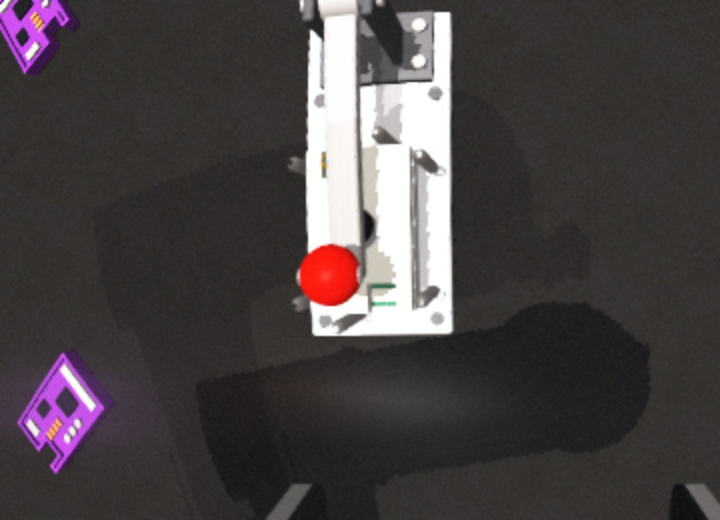

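The picture shows the plate flat with the arm down and the foot by its middle spot (365,228 in the crop). The knob is at nest x −19 mm, z 0.121, which matches the −0.10 rad expected over two modules. Handing in.

```bash
python3 -c "
from h import *
print(bot.sign_off())"
```

```text
the job is handed in; nothing more can be done
None
```

The job is handed in, with no verdict returned: both green modules are stacked on the pin, the plate lies level on top of them, and the arm's foot rests on the plate near its middle.

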